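# Restock the tape-roll lane first-in-first-out

### The arm

A 7-joint arm with a two-finger parallel gripper is mounted at the origin on the work surface. World frame = base frame: x ahead of the robot, y to its left, z up, the work surface at z = 0. Lengths are in m, angles in rad, forces in N, time in s.
With the tool pointing down it reaches from about 0.4 to 0.85 m from the base axis. Payload 10.4 kg.
Tool frame: the origin (TCP) lies at the very end of the fingers, on their centre line; the grasp point (between the pads) lies 19 mm behind it; z points along the fingers, y is the direction in which the jaws open and shut (so a half turn about z gives the same grasp; the last joint's range is limited). The gripper opens to 87 mm and grips with 3 to 60 N. Pads are 19 mm wide; open, the fingers measure 117 mm over their backs; the gripper's body (75 mm by 190 mm) begins 51 mm behind the grasp point.
Start: joints at [1.276, 0.332, -0.065, 1.46, 0.022, 1.35, -0.088], TCP at [0.168, -0.602, 0.223] pointing down, gripper open.
Joint ranges: [-2.6, 2.6], [-0.5, 2.12], [-1.47, 1.34], [0.16, 2.42], [-1.27, 4.41], [0.06, 2.06], [-2.6, 2.6]. Speed limits (rad/s): [2.22, 2.22, 2.79, 2.79, 3.14, 3.14, 3.14].

### API

Orientations are given as a unit quaternion [x, y, z, w].
In Python, from bench import r gives the robot as it stands.
- The arm moves only by the tool move_arm, never from a script. Its argument "deltas" is a list of rows, each a list of 5 numbers: the gripper's target within -1 to 1 (fully open at 1, half-way at 0, shut at -1), then the shift along the tool's x, y, z as a fraction of full scale, then the turn about the tool's z as a fraction of full scale. A call has 1 to 12 rows; each row shifts and turns the commanded pose from where the row before left it, along the tool's axes as they then stand; what a row does not reach is not made up. Full scale, the value 1, is 2.5 cm for a shift and 90 degrees for a turn. A row lasts 1/12 s, in which the tool goes at most 41.7 mm and 7.16 degrees, less where a joint would pass 70% of its speed; a pose out of reach is approached as far as the arm can. A call with a number of a shift or a turn outside -1 to 1 is refused whole. A call with a gripper value outside its range is refused whole. The fingers move at their own pace and stop on an object; "squeeze" is the grip in N (left out, the last holds). Time passes only in rows, so rows that do not move let the fingers close. It gives the time, the measured TCP pose, the force and the opening at its end, in the units of the state.
- r.read_state(): the state, without advancing time (a new reading comes with each control period).
- r.camera(name): name is "scene" or "top"; returns the picture (480x640x3 uint8, red, green, blue); there is no depth.
- r.camera_info(name): a dict with "K" (3x3 intrinsics, pixels), "k1" (the pictures are not rectified: a ray, as slopes to the right and down, at radius r is drawn at 1 + k1 r^2 times it, then the intrinsics apply), "R" (3x3) and "t" (3): a world point X has camera coordinates R X + t. Camera axes: x right, y down, z forward; pixel columns grow to the right and rows downward; lengths in m; the calibration is good to about 2 mm. A picture is of the moment at which its call begins. camera_info takes no time and is no camera call.
- r.close_job(): hands the job in, once; it reports no verdict.
Trained networks look in the newest picture that a camera, given by its name, has taken for a name from the list of things; names that differ only in an ending like _2 or _b are one class to them, and where a whole thing is asked for, a point or a joint stands for the part that bears it (a point fixed in the world has none). Each returns a list of dicts, best first, with "confidence" (0 to 1); they miss things now and then, are a little off and sometimes report something else, mostly with a low value. They report only what shows in the picture. A call takes as long as a camera call. They do not tell look-alikes from the thing itself.
- r.boxes_of(camera, label): "position" ([x, y, z] in m, in the coordinates of the camera as it stood for that picture, good to about 4 mm: the middle of the surface that is visible of it).
- r.tip_of(camera, label): "position" ([x, y, z] in m, in the coordinates of the camera as it stood for that picture, good to about 4 mm: a listed point, or the origin of a listed thing).
The state is a dict: "time": time; "joint_positions": joint angles; "joint_vel": joint speeds; "joint_torque": joint torques, N m; "ee_pos": TCP position; "eef_rot": TCP orientation; "ft_force": force on the tool from outside, world axes, zero at the start; "torque": the same for the moment, N m; "width": finger opening in m.
Only numpy, scipy, OpenCV 4.12 (cv2) and the standard library are available. Lean on these libraries where they do the work, as an engineer would, in place of code of your own. Each camera call takes 0.05 s, during which the arm holds its last target.

### The job

Restock the tape lane of this drilling-lab bench first-in-first-out. First tug the lane's stop pin straight up with about 15 N (never above 22 N) to confirm that it is held, and let it go back; then bring the two old rolls forward, in their order, up against the stop; then slide every new roll up off the stand's posts and set them flat in the lane behind the old ones, the whole row closed up. Leave everything else on the bench where it is.

Things in the scene. Friction and masses are not known exactly. Their poses are not given: they have to be found in the camera images.
- lane_stop (a point): Point on the floor of the aluminium shelf lane, on its centre line, at the rear face of the stop pin: the row's front end. Its x axis runs along the lane from the stop to the back (away from the robot), y across, z up. The flat floor reaches 293 mm behind this point; low side guides stand 6 mm above the floor, 48 mm apart inside, 6 mm thick.
- lane: The lane, fixed, 325 mm long, 60 mm wide, open on top and at the back; origin on the bench, under its centre line, 125 mm behind lane_stop; axes as there. Floor 4 mm above the bench. At its front a grey block, 26 mm long, 12 mm above the floor, holds the stop pin; the block's rear face lies 6.5 mm in front of lane_stop.
- stop_pin (a joint): How far the stop pin has been drawn upward out of its seat, in m: 0 seated, at most 0.014. It is sprung: it gives 1 mm per 2.5 N of upward pull (15 N: 6 mm) and goes back when released. Nothing else about the lane moves.
- stop_grip (a point): Middle of the black knob on the upright stop pin, 50 mm above the lane's floor when seated. The knob is 14 mm across and 18 mm high (41 to 59 mm above the floor); below it is a steel pin 12 mm across. The pin's axis lies 6 mm in front of lane_stop. Moves straight up when tugged.
- stand_mid (a point): Centre of the delivery stand, on the upper face of its white base (8 mm above the bench). The base is 246 x 62 mm, long along its own x axis. Four upright steel posts, 13 mm across and 62 mm tall above the base, stand on its long centre line at x = -93, -31, 31 and 93 mm. It is fixed.
- old1_c (a point): Centre (half-way up) of the front one of the two old rolls that stand in the lane at the start, well back from the stop. Wound paper tape roll, lying flat with its hole upright: 44 mm across, 38 mm high, hole 20 mm across, about 60 g. z axis along the hole.
- old2_c (a point): Centre (half-way up) of the rear one of the two old rolls that stand in the lane at the start, well back from the stop. Wound paper tape roll, lying flat with its hole upright: 44 mm across, 38 mm high, hole 20 mm across, about 60 g. z axis along the hole.
- new1_c (a point): Centre (half-way up) of a new tape roll, the same as the old ones (44 mm across, 38 mm high, hole 20 mm, about 60 g), at the start threaded on one of the stand's posts, resting on the base. It comes off straight upward. May be absent.
- new2_c (a point): Centre (half-way up) of a new tape roll, the same as the old ones (44 mm across, 38 mm high, hole 20 mm, about 60 g), at the start threaded on one of the stand's posts, resting on the base. It comes off straight upward. May be absent.
- new3_c (a point): Centre (half-way up) of a new tape roll, the same as the old ones (44 mm across, 38 mm high, hole 20 mm, about 60 g), at the start threaded on one of the stand's posts, resting on the base. It comes off straight upward. May be absent.
- new4_c (a point): Centre (half-way up) of a new tape roll, the same as the old ones (44 mm across, 38 mm high, hole 20 mm, about 60 g), at the start threaded on one of the stand's posts, resting on the base. It comes off straight upward. May be absent.
- spray_c (a point): Bystander, leave alone: white plastic bottle, 40 mm across, 90 mm tall. Centre, half-way up.
- pot_c (a point): Bystander, leave alone: clear pot with white lid, 44 mm across, 40 mm tall. Centre, half-way up.
- pot2_c (a point): Bystander, leave alone: clear pot with white lid, 44 mm across, 40 mm tall. Centre, half-way up.
- bur_block_c (a point): Bystander, leave alone: steel block 50 x 70 x 25 mm with six upright burs on top. Centre, half-way up.
- slab_phone_c (a point): Bystander, leave alone: flat black phone, 75 x 150 x 9 mm. Centre, half-way up.
- bowl_c (a point): Bystander, leave alone: steel bowl, 100 mm across, 40 mm tall. Centre, half-way up.
There are look-alikes about, which are no part of the job. Leave any black, blue or brown look-alike of the part that bears new1_c alone.

How it is judged:
By the outcome, as a careful person would: the job done as asked, in the order asked, and still so for the second after the job is handed in, with the robot touching nothing.
Of new1, new2, new3, new4 only 3 to 4 are there at a start; the rules pass over those that are not, and their reading is None.
At some moment in a run one of old1, old2 may be knocked a few centimetres aside while the robot is not near it.
Once in a run the grip may slacken for a moment while it holds something.
It also fails if it takes over 210 s, if anything falls off the work surface, if the arm or the gripper's body presses on something with over 40 N, if the wrist force passes 120 N, or if a joint passes its speed limit or range.

## Working session

There is one attempt and no reset: what is moved stays moved. The work goes in short steps, Python scripts to look and compute and a tool call to move; the robot and the scene stay as the last step left them, time stands still between calls to the robot, and variables do not carry over. Pictures are saved under pics/ and viewed, and the job is handed in when it is done.

Besides the shell and the picture viewer there is one more tool, called as name([rows], argument=value, ...), one row to a line, values as JSON. move_arm: Moves the arm, as the interface text tells. Shift numbers are shares of 2.5 cm and turn numbers shares of 90 degrees, none past 1 either way. Its arguments: {"type":"object","properties":{"deltas":{"type":"array","items":{"type":"array","items":{"type":"number"}}},"squeeze":{"type":"number"}},"required":["deltas"]}

```bash
ls; mkdir -p pics
python3 - <<'E'
from bench import r
import cv2
s=r.read_state(); print(s)
for c in("scene","top"):
    im=r.camera(c); cv2.imwrite(f"pics/{c}0.png",im[:,:,::-1]); print(c,r.camera_info(c))
E
```

```text
pics
{'time': 0.0, 'joint_positions': array([ 1.27640089,  0.33289109, -0.06471747,  1.46097981,  0.02160968,
        1.34988015, -0.08848578]), 'joint_vel': array([-0.00183913, -0.00119774,  0.00062997, -0.00076128,  0.00142802,
        0.0002094 ,  0.00069541]), 'joint_torque': array([-9.56452436e-05, -6.23257470e+01,  2.42417562e-02, -3.89893055e+01,
       -6.14387915e-02,  3.98320402e-02,  1.47364744e-04]), 'ee_pos': array([ 0.16768161, -0.6016711 ,  0.22172361]), 'eef_rot': array([ 9.90776140e-01,  1.35506849e-01, -1.34554656e-04, -7.18681109e-04]), 'ft_force': array([-0.09673186, -1.16729392, -0.84256816]), 'torque': array([-0.01044533, -0.01636389,  0.0387234 ]), 'width': 0.08734457384127692}
scene {'K': array([[548.24041399,   0.        , 322.67146866],
       [  0.        , 548.24041399, 241.86337385],
       [  0.        ,   0.        ,   1.        ]]), 'k1': 0.010108104832616866, 'R': array([[ 0.11825376,  0.99284505,  0.0165756 ],
       [ 0.63850972, -0.06324503, -0.7670107 ],
       [-0.76047445,  0.10128558, -0.64142018]]), 't': array([-0.06663331, -0.30700622,  1.6997121 ])}
top {'K': array([[472.95615377,   0.        , 320.99613655],
       [  0.        , 472.95615377, 240.17711742],
       [  0.        ,   0.        ,   1.        ]]), 'k1': -0.0978507922354389, 'R': array([[-0.00175231, -0.99930573, -0.03721532],
       [-0.98957389,  0.00709244, -0.14385138],
       [ 0.14401546,  0.03657523, -0.98889929]]), 't': array([0.01548056, 0.58144555, 0.90136911])}
```

View pics/scene0.png

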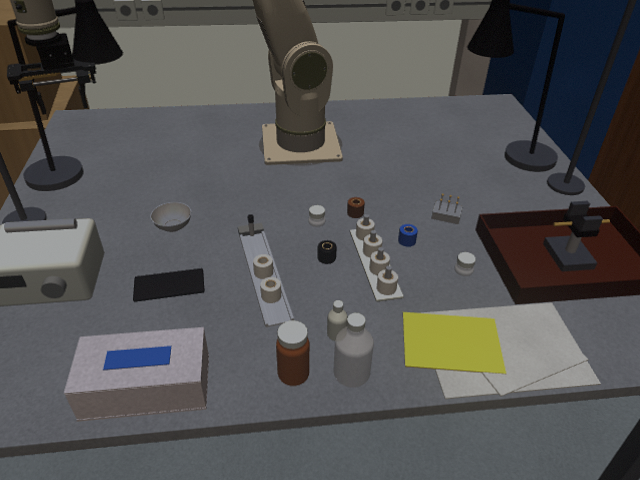

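View pics/top0.png

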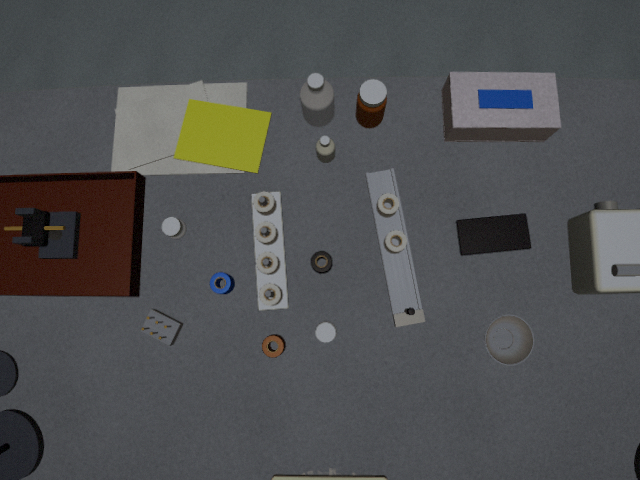

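Scene view: the pin knob is at (251,222), old rolls at (263,266) and (271,289), and new rolls on posts at (365,228), (373,244), (380,261) and (388,281). The look-alikes are black (327,251), blue (408,235) and brown (356,207), all off the stand.

```bash
cat > h.py <<'E'
from bench import r
import numpy as np, cv2
def info(c):
    i=r.camera_info(c); return i["K"],i["k1"],np.array(i["R"]),np.array(i["t"])
def proj(c,X):
    K,k,R,t=info(c); p=np.atleast_2d(X)@R.T+t; s=p[:,:2]/p[:,2:]; r2=(s**2).sum(1,keepdims=True)
    s=s*(1+k*r2); return s*[K[0,0],K[1,1]]+[K[0,2],K[1,2]]
def unproj(c,uv,z):
    K,k,R,t=info(c); uv=np.atleast_2d(np.float64(uv))
    d=(uv-[K[0,2],K[1,2]])/[K[0,0],K[1,1]]; s=d.copy()
    for _ in range(20): s=d/(1+k*(s**2).sum(1,keepdims=True))
    v=np.c_[s,np.ones(len(s))]@R; C=-R.T@t
    return C+v*((z-C[2])/v[:,2])[:,None]
def tow(c,p):
    K,k,R,t=info(c); return R.T@(np.array(p)-t)
E
python3 - <<'E'
from h import *
for c in("scene","top"):
    r.camera(c)
    for l in ["lane_stop","lane","stop_grip","stand_mid","old1_c","old2_c","new1_c","spray_c","pot_c","bur_block_c","slab_phone_c","bowl_c"]:
        print(c,l)
        for d in r.tip_of(c,l)[:9]:
            w=tow(c,d["position"]); print("   ",w.round(4),proj(c,w).round(0)[0],round(d["confidence"],2))
print(r.read_state()["time"])
E
```

```text
scene lane_stop
    [ 0.4456 -0.1618  0.0044] [251. 235.] 0.69
    [ 0.6549 -0.1242  0.0257] [270. 288.] 0.59
scene lane
scene stop_grip
    [ 0.4408 -0.1632  0.0492] [249. 220.] 0.6
scene stand_mid
    [0.5697 0.1177 0.0053] [373. 261.] 0.56
scene old1_c
    [ 0.5801 -0.1395  0.025 ] [262. 266.] 0.73
    [ 0.5688 -0.1403 -0.0066] [262. 272.] 0.4
scene old2_c
    [ 0.6564 -0.1214  0.0279] [272. 288.] 0.58
scene new1_c
    [0.5397 0.0091 0.021 ] [326. 251.] 0.9
    [0.4998 0.213  0.0176] [407. 236.] 0.78
    [0.4746 0.1166 0.0264] [366. 229.] 0.73
    [0.7699 0.0014 0.0404] [336. 319.] 0.54
    [0.5728 0.1165 0.0044] [373. 263.] 0.43
    [0.6623 0.1299 0.024 ] [387. 283.] 0.41
    [ 0.5672 -0.1407 -0.0059] [262. 272.] 0.25
scene spray_c
    [0.7706 0.0011 0.0448] [336. 318.] 0.75
scene pot_c
    [0.3993 0.0013 0.0187] [316. 216.] 0.55
    [0.407  0.3433 0.008 ] [447. 213.] 0.48
scene bur_block_c
    [0.407  0.3438 0.0105] [448. 212.] 0.7
scene slab_phone_c
    [ 0.6011 -0.3468  0.0082] [168. 284.] 0.68
scene bowl_c
    [ 0.3785 -0.3516  0.0169] [174. 219.] 0.94
top lane_stop
    [ 0.4
[... 299 characters left out ...]
6
top stand_mid
    [0.5644 0.1211 0.007 ] [270. 251.] 0.83
top old1_c
    [0.4021 0.0065 0.0191] [325. 331.] 0.73
    [ 0.5798 -0.1394  0.0233] [396. 242.] 0.68
top old2_c
    [ 0.6545 -0.1235  0.0244] [388. 206.] 0.79
top new1_c
    [0.4999 0.2181 0.0198] [221. 282.] 0.94
    [0.3742 0.1117 0.0218] [272. 345.] 0.9
    [0.5407 0.0137 0.0198] [321. 262.] 0.6
    [0.4755 0.1132 0.0263] [271. 294.] 0.53
top spray_c
    [0.7727 0.0044 0.0421] [325. 148.] 0.83
top pot_c
    [0.402  0.0032 0.0186] [326. 331.] 0.64
top bur_block_c
    [0.4047 0.3411 0.0093] [163. 328.] 0.94
top slab_phone_c
    [ 0.5976 -0.3461  0.003 ] [494. 234.] 0.64
top bowl_c
    [ 0.3868 -0.3524  0.0186] [504. 337.] 0.74
1.4
```

Run:
```python
import cv2
a=cv2.imread("pics/top0.png"); cv2.imwrite("pics/tc1.png",cv2.resize(a[155:340,210:440],None,fx=3.4,fy=3.2,interpolation=cv2.INTER_CUBIC))
a=cv2.imread("pics/scene0.png"); cv2.imwrite("pics/sc1.png",cv2.resize(a[190:340,225:425],None,fx=4,fy=4,interpolation=cv2.INTER_CUBIC))
```

```text
(no output)
```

View pics/tc1.png

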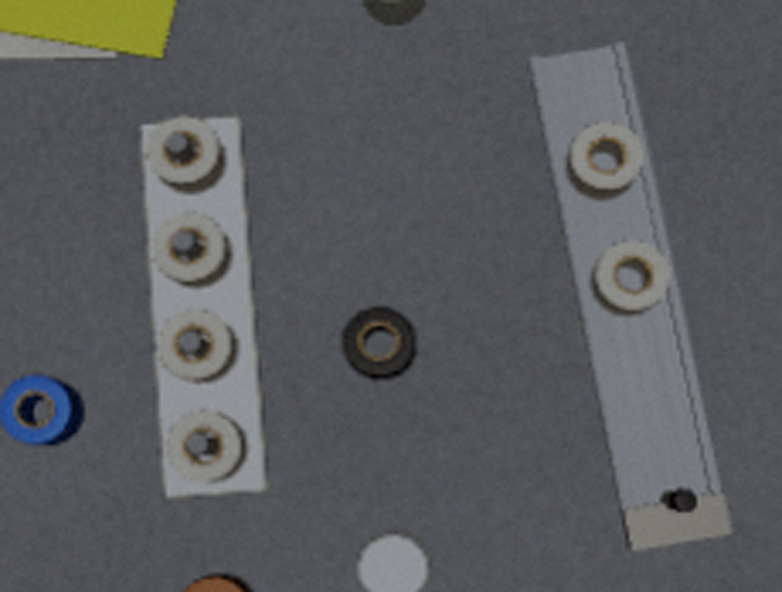

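View pics/sc1.png

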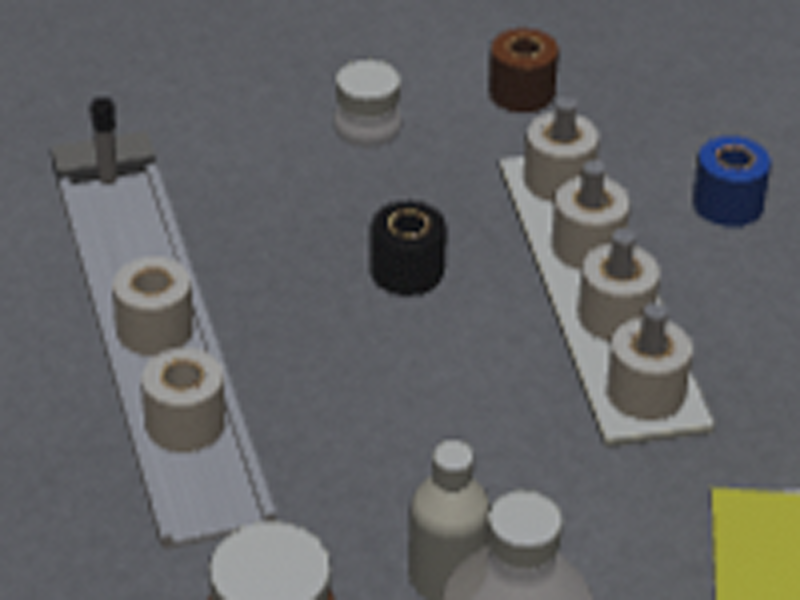

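```bash
cat > fit.py <<'E'
from h import *
from scipy.optimize import least_squares
T=lambda a:[(210+x/3.4-.5*0,155+y/3.2) for x,y in a]
S=lambda a:[(225+x/4,190+y/4) for x,y in a]
def fit(model,obs,x0):
    # obs list (cam, uv, local pts)
    def f(p):
        c,s=np.cos(p[2]),np.sin(p[2]); R=np.array([[c,-s,0],[s,c,0],[0,0,1]])
        return np.concatenate([(proj(cam,np.array(l)@R.T+[p[0],p[1],0])-uv).ravel() for cam,uv,l in obs])
    o=least_squares(f,x0,loss="soft_l1"); return o.x,f(o.x)
if __name__=="__main__":
    # lane, origin lane_stop, z from bench
    b,fr=.293,-.0325
    tl=[(b,.03,.01),(b,-.03,.01),(fr,-.03,.016),(fr,.03,.016)]
    kn=[(-.006,0,.063)]
    for cams in (("top",),("scene",),("top","scene")):
        obs=[]
        if "top" in cams: obs+=[("top",np.array(T([(530,58),(623,43),(731,533),(631,550)])),tl),("top",np.array(T([(682,499)])),[(-.006,0,.058)])]
        if "scene" in cams: obs+=[("scene",np.array(S([(272,515),(52,152),(152,140)])),[(b,.03,.01),(fr,-.03,.016),(fr,.03,.016)]),("scene",np.array(S([(103,101)])),kn)]
        x,e=fit(0,obs,[.445,-.158,.14]); print("lane",cams,x.round(4),e.round(1))
    bx,by=.123,.031
    for cams in (("top",),("scene",),("top","scene")):
        obs=[]
        pt=[(d,0,.07) for d in (.093,.031,-.031,-.093)]
        if "top" in cams: obs+=[("top",np.array(T([(143,125),(239,117),(267,488),(166,497)])),[(bx,by,.008),(bx,-by,.008),(-bx,-by,.008),(-bx,by,.008)]),("top",np.array(T([(179,145),(185,243),(193,341),(203,441)])),pt)]
        if "scene" in cams: obs+=[("scene",np.array(S([(654,310),(623,236),(593,166),(566,101)])),pt)]
        x,e=fit(0,obs,[.567,.12,.05]); print("stand",cams,x.round(4),e.round(1))
E
python3 fit.py
```

```text
lane ('top',) [ 0.4458 -0.1589  0.1695] [-0.4 -0.6  0.2 -0.8 -0.   0.3 -0.1  0.3  0.3  0.5]
lane ('scene',) [ 0.4505 -0.1579  0.1599] [ 0.2  0.9  0.2 -1.1 -0.7 -1.9  0.2  0.8]
lane ('top', 'scene') [ 0.4465 -0.1585  0.1657] [-0.1 -1.1  0.5 -1.1 -0.3 -0.1 -0.3 -0.2  0.1  0.1  0.5 -0.7 -0.1 -2.1
 -1.1 -2.9 -0.1 -0.2]
stand ('top',) [0.5669 0.1199 0.0811] [-0.3 -0.4  0.5 -0.6  0.8  0.8  0.3  0.4 -0.2 -0.9  0.  -0.7 -0.2  0.2
 -1.   1. ]
stand ('scene',) [0.5703 0.1209 0.0741] [ 0.1  0.1 -0.1 -0.2  0.1 -0.   0.   0.1]
stand ('top', 'scene') [0.5676 0.1203 0.08  ] [-0.5 -0.7  0.3 -0.9  0.5  0.5  0.1  0.1 -0.4 -1.2 -0.2 -1.  -0.5 -0.1
 -1.3  0.7 -0.2 -0.8 -0.5 -0.9 -0.5 -0.7 -0.7 -0.5]
```

```bash
cat >> h.py <<'E'
STOP=np.array([.446,-.1587]); LY=.166
STAND=np.array([.568,.120]); SY=.078
def lane(d,off=0): return STOP+d*np.array([np.cos(LY),np.sin(LY)])+off*np.array([-np.sin(LY),np.cos(LY)])
def post(d): return STAND+d*np.array([np.cos(SY),np.sin(SY)])
def pose():
    from scipy.spatial.transform import Rotation as Ro
    s=r.read_state(); M=Ro.from_quat(s["eef_rot"]).as_matrix(); return s,np.array(s["ee_pos"]),M
def plan(xy,z,yaw):
    s,p,M=pose(); d=(M.T@(np.array([*xy,z])-p))/.025; y=np.arctan2(M[1,0],M[0,0])
    a=(yaw-y+np.pi/2)%np.pi-np.pi/2
    print("t",round(s["time"],2),"pos",p.round(4),"yaw",round(y,4),"tilt",M[:2,2].round(3),"w",round(s["width"],4),"F",np.round(s["ft_force"],1))
    print("target",np.round(xy,4),z,"-> units xyz",d.round(3),"turn",round(-a/(np.pi/2),4))
E
python3 - <<'E'
from h import *
plan(lane(-.006),.15,LY)
E
```

```text
t 1.4 pos [ 0.1678 -0.6021  0.2226] yaw 0.2718 tilt [ 0. -0.] w 0.0867 F [-0.4  0.3 -0.3]
target [ 0.4401 -0.1597] 0.15 -> units xyz [ 15.242 -14.122   2.902] turn 0.0673
```

move_arm([
  [0.1, 0.95, -0.88, 0, 0],
  [0.1, 0.95, -0.88, 0, 0],
  [0.1, 0.95, -0.88, 0, 0],
  [0.1, 0.95, -0.88, 0, 0],
  [0.1, 0.95, -0.88, 0, 0],
  [0.1, 0.95, -0.88, 0, 0],
  [0.1, 0.95, -0.88, 0, 0],
  [0.1, 0.95, -0.88, 0, 0],
  [0.1, 0.95, -0.88, 0, 0],
  [0.1, 0.95, -0.88, 0, 0],
  [0.1, 0.95, -0.88, 0, 0],
  [0.1, 0.95, -0.88, 0, 0],
], squeeze=50)

```text
time: 2.4
ee_pos: [0.372, -0.2699, 0.2228]
eef_rot: [0.991, 0.135, 0.0, 0.0]
ft_force: [1.1, -1.3, -0.2]
width: 0.0484
```

move_arm([
  [0.1, 0.95, -0.88, 0.4, 0],
  [0.1, 0.95, -0.88, 0.4, 0],
  [0.1, 0.95, -0.88, 0.4, 0],
  [0.1, 0.8, -0.8, 0.4, 0],
  [0.1, 0.19, -0.12, 0.4, 0.067],
  [0.1, 0, 0, 0, 0],
  [0.1, 0, 0, 0, 0],
  [0.1, 0, 0, 0, 0],
])

```text
time: 3.07
ee_pos: [0.4398, -0.1609, 0.1731]
eef_rot: [0.996, 0.084, 0.0, 0.0]
ft_force: [-0.8, 0.4, 0.1]
width: 0.0477
```

Run:
```python
from h import *
plan(lane(-.006),.054-.019,LY)
for c in("scene","top"):
    cv2.imwrite(f"pics/a_{c}.png",r.camera(c)[:,:,::-1])
a=cv2.imread("pics/a_top.png"); b=cv2.imread("pics/a_scene.png")
cv2.imwrite("pics/a1.png",np.hstack([cv2.resize(a[230:370,330:470],(400,400)),cv2.resize(b[150:290,190:330],(400,400))]))
```

```text
t 3.07 pos [ 0.4398 -0.1609  0.1731] yaw 0.168 tilt [ 0.    -0.001] w 0.0477 F [-0.8  0.4  0.1]
target [ 0.4401 -0.1597] 0.035 -> units xyz [ 0.018 -0.049  5.524] turn 0.0013
```

View pics/a1.png

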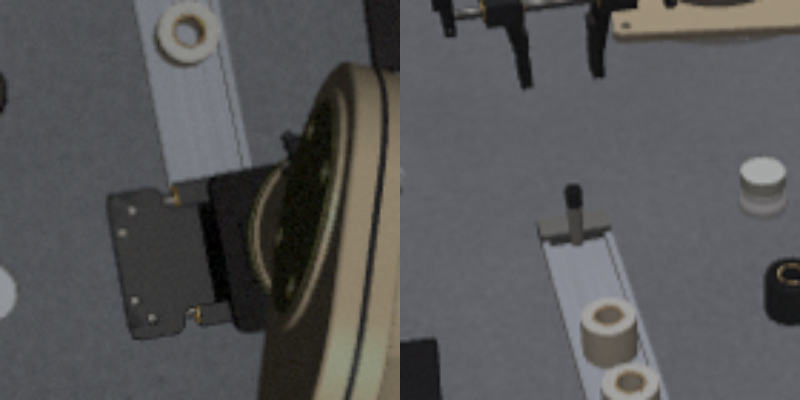

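move_arm([
  [0.1, 0, -0.05, 0.8, 0],
  [0.1, 0, 0, 0.8, 0],
  [0.1, 0, 0, 0.8, 0],
  [0.1, 0, 0, 0.8, 0],
  [0.1, 0, 0, 0.5, 0],
  [0.1, 0, 0, 0, 0],
  [0.1, 0, 0, 0, 0],
])

```text
time: 3.75
ee_pos: [0.4396, -0.1591, 0.0803]
eef_rot: [0.997, 0.083, -0.0, -0.0]
ft_force: [0.4, -0.5, 0.8]
width: 0.0481
```

Run:
```python
from h import *
plan(lane(-.006),.054-.019,LY)
b=r.camera("scene")[:,:,::-1]
print(proj("scene",pose()[1]),proj("scene",[*lane(-.006),.054]))
cv2.imwrite("pics/a2.png",cv2.resize(b[150:290,190:330],(560,560),interpolation=cv2.INTER_CUBIC))
```

```text
t 3.75 pos [ 0.4396 -0.1591  0.0803] yaw 0.1663 tilt [-0.  0.] w 0.0481 F [ 0.4 -0.5  0.8]
target [ 0.4401 -0.1597] 0.035 -> units xyz [0.016 0.028 1.813] turn 0.0002
[[250.26595588 208.88677107]] [[250.80407403 217.94389935]]
```

View pics/a2.png

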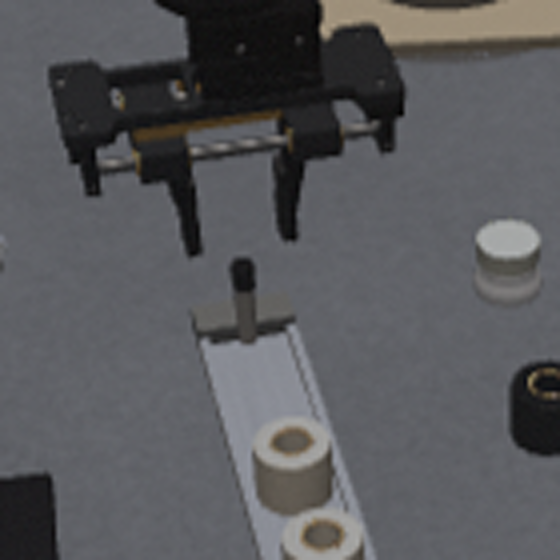

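The fingers straddle the knob: tips at crop (195,250) and (290,238), knob at (242,265). I'll lower and close gently.

move_arm([
  [0.1, 0, 0, 0.7, 0],
  [0.1, 0, 0, 0.7, 0],
  [0.1, 0, 0, 0.4, 0],
  [0.1, 0, 0, 0, 0],
  [-0.3, 0, 0, 0, 0],
  [-0.5, 0, 0, 0, 0],
  [-0.6, 0, 0, 0, 0],
  [-1, 0, 0, 0, 0],
  [-1, 0, 0, 0, 0],
  [-1, 0, 0, 0, 0],
  [-1, 0, 0, 0, 0],
  [-1, 0, 0, 0, 0],
], squeeze=15)

```text
time: 4.8
ee_pos: [0.4401, -0.159, 0.0353]
eef_rot: [0.997, 0.083, 0.0, 0.0]
ft_force: [0.5, -2.7, 2.5]
width: 0.0129
```

Run:
```python
from h import *
plan(lane(-.006),.054-.019,LY)
b=r.camera("scene")[:,:,::-1]
cv2.imwrite("pics/a3.png",cv2.resize(b[150:290,190:330],(560,560),interpolation=cv2.INTER_CUBIC))
```

```text
t 4.8 pos [ 0.4401 -0.159   0.0353] yaw 0.1662 tilt [ 0.001 -0.001] w 0.0129 F [ 0.5 -2.7  2.5]
target [ 0.4401 -0.1597] 0.035 -> units xyz [-0.005  0.026  0.013] turn 0.0002
```

View pics/a3.png

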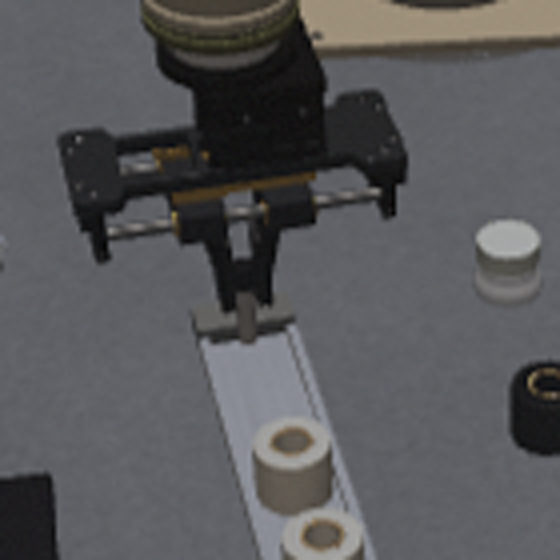

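move_arm([
  [-1, 0, 0.02, 0, 0],
  [-1, 0, 0, 0, 0],
  [-1, 0, 0, -0.04, 0],
  [-1, 0, 0, -0.04, 0],
  [-1, 0, 0, -0.04, 0],
  [-1, 0, 0, 0, 0],
  [-1, 0, 0, 0, 0],
], squeeze=45)

```text
time: 5.43
ee_pos: [0.4399, -0.159, 0.0378]
eef_rot: [0.997, 0.083, 0.0, -0.0]
ft_force: [4.1, -4.0, -6.1]
width: 0.0126
```

Run:
```python
from h import *
plan(lane(-.006),.035,LY)
```

```text
t 5.43 pos [ 0.4399 -0.159   0.0378] yaw 0.1665 tilt [0. 0.] w 0.0126 F [ 4.1 -4.  -6.1]
target [ 0.4401 -0.1597] 0.035 -> units xyz [0.001 0.026 0.113] turn 0.0003
```

move_arm([
  [-1, 0, 0.02, -0.04, 0],
  [-1, 0, 0, -0.04, 0],
  [-1, 0, 0, -0.04, 0],
  [-1, 0, 0, 0, 0],
  [-1, 0, 0, 0, 0],
  [-1, 0, 0, 0, 0],
])

```text
time: 5.93
ee_pos: [0.4399, -0.1591, 0.0405]
eef_rot: [0.997, 0.083, -0.0, -0.0]
ft_force: [7.0, -2.0, -12.8]
width: 0.0121
```

Run:
```python
from h import *
plan(lane(-.006),.035,LY)
for i in range(4): r.camera("scene"); plan(lane(-.006),.035,LY)
```

```text
t 5.93 pos [ 0.4399 -0.1591  0.0405] yaw 0.1669 tilt [-0.     0.001] w 0.0121 F [  7.   -2.  -12.8]
target [ 0.4401 -0.1597] 0.035 -> units xyz [0.003 0.025 0.219] turn 0.0006
t 5.98 pos [ 0.4399 -0.1591  0.0405] yaw 0.1669 tilt [-0.     0.001] w 0.0124 F [  6.1  -3.  -13. ]
target [ 0.4401 -0.1597] 0.035 -> units xyz [0.004 0.026 0.22 ] turn 0.0005
t 6.03 pos [ 0.4399 -0.1591  0.0405] yaw 0.1669 tilt [-0.     0.001] w 0.0123 F [  5.6  -1.9 -12.1]
target [ 0.4401 -0.1597] 0.035 -> units xyz [0.003 0.025 0.219] turn 0.0006
t 6.08 pos [ 0.4399 -0.1591  0.0405] yaw 0.1668 tilt [-0.     0.001] w 0.0121 F [  6.5  -1.5 -13.4]
target [ 0.4401 -0.1597] 0.035 -> units xyz [0.004 0.025 0.219] turn 0.0005
t 6.13 pos [ 0.4399 -0.1591  0.0405] yaw 0.1669 tilt [-0.     0.001] w 0.0122 F [  6.5  -1.5 -12.9]
target [ 0.4401 -0.1597] 0.035 -> units xyz [0.003 0.025 0.22 ] turn 0.0006
```

move_arm([
  [-1, 0.04, 0, -0.04, 0],
  [-1, 0.02, 0, 0, 0],
  [-1, 0, 0, 0, 0],
  [-1, 0, 0, 0, 0],
  [-1, 0, 0, 0, 0],
  [-1, 0, 0, 0, 0],
])

```text
time: 6.63
ee_pos: [0.4402, -0.1591, 0.0414]
eef_rot: [0.997, 0.083, -0.001, -0.0]
ft_force: [-3.0, -1.7, -15.2]
width: 0.012
```

Run:
```python
from h import *
for i in range(3): r.camera("scene"); plan(lane(-.006),.035,LY)
```

```text
t 6.68 pos [ 0.4402 -0.1591  0.0414] yaw 0.1663 tilt [-0.002  0.001] w 0.0122 F [ -3.9  -1.5 -15.9]
target [ 0.4401 -0.1597] 0.035 -> units xyz [-0.008  0.023  0.257] turn 0.0002
t 6.73 pos [ 0.4403 -0.1591  0.0414] yaw 0.1664 tilt [-0.002  0.001] w 0.0124 F [ -4.6  -0.9 -15.3]
target [ 0.4401 -0.1597] 0.035 -> units xyz [-0.01   0.023  0.258] turn 0.0002
t 6.78 pos [ 0.4402 -0.1591  0.0415] yaw 0.1664 tilt [-0.002  0.   ] w 0.0124 F [ -4.9  -2.3 -15.8]
target [ 0.4401 -0.1597] 0.035 -> units xyz [-0.01   0.024  0.258] turn 0.0003
```

move_arm([
  [-1, -0.02, 0, 0.06, 0],
  [-1, 0, 0, 0.06, 0],
  [-1, 0, 0, 0.06, 0],
  [-1, 0, 0, 0.06, 0],
  [-1, 0, 0, 0.03, 0],
  [-1, 0, 0, 0, 0],
  [-1, 0, 0, 0, 0],
  [-0.4, 0, 0, 0, 0],
  [-0.1, 0, 0, 0, 0],
  [0.1, 0, 0, 0, 0],
  [0.1, 0, 0, 0, 0],
  [0.1, 0, 0, 0, 0],
])

```text
time: 7.78
ee_pos: [0.4423, -0.1594, 0.0361]
eef_rot: [0.997, 0.083, 0.001, 0.0]
ft_force: [0.3, -0.2, 0.2]
width: 0.0377
```

Run:
```python
from h import *
plan(lane(-.006),.12,LY)
```

```text
t 7.78 pos [ 0.4423 -0.1594  0.0361] yaw 0.1668 tilt [ 0.002 -0.001] w 0.0377 F [ 0.3 -0.2  0.2]
target [ 0.4401 -0.1597] 0.12 -> units xyz [-8.000e-02 -1.000e-03 -3.356e+00] turn 0.0005
```

move_arm([
  [0.1, 0, 0, -0.7, 0],
  [0.1, 0, 0, -0.9, 0],
  [0.1, 0, 0, -0.9, 0],
  [0.4, 0, 0, -0.9, 0],
  [0.4, 0.9, 0, 0, 0],
  [0.4, 0.9, 0, 0, 0],
  [0.4, 0.9, 0, 0, 0],
  [0.4, 0.9, 0, 0, 0],
  [0.4, 0.9, 0, 0, 0],
  [0.4, 0, 0, 0, 0],
  [0.4, 0, 0, 0, 0],
])

```text
time: 8.7
ee_pos: [0.5528, -0.14, 0.1202]
eef_rot: [0.996, 0.084, 0.0, -0.0]
ft_force: [-0.5, -0.8, -0.6]
width: 0.0609
```

```bash
cat > look.py <<'E'
from h import *
import sys
n=sys.argv[1]
a=r.camera("top")[:,:,::-1]; b=r.camera("scene")[:,:,::-1]
cv2.imwrite(f"pics/{n}.png",np.hstack([cv2.resize(a[155:340,210:440],(400,322),interpolation=cv2.INTER_CUBIC),cv2.resize(b[190:340,225:425],(400,322),interpolation=cv2.INTER_CUBIC)]))
cv2.imwrite(f"pics/{n}_t.png",a);cv2.imwrite(f"pics/{n}_s.png",b)
for l in ("old1_c","old2_c"):
  for c in("scene","top"):
    for d in r.tip_of(c,l)[:3]:
        w=tow(c,d["position"]); v=w[:2]-STOP; print(c,l,w.round(4),"lane d,off",np.round([v@[np.cos(LY),np.sin(LY)],v@[-np.sin(LY),np.cos(LY)]],4),round(d["confidence"],2))
plan(lane(.1),.12,LY)
E
python3 look.py b1
```

```text
scene old1_c [ 0.5788 -0.1403  0.0236] lane d,off [ 0.1341 -0.0038] 0.63
scene old2_c [ 0.6561 -0.1234  0.029 ] lane d,off [2.13e-01 1.00e-04] 0.88
top old2_c [ 0.6558 -0.1234  0.0258] lane d,off [2.127e-01 1.000e-04] 0.8
top old2_c [0.408  0.3432 0.0098] lane d,off [0.0455 0.5013] 0.54
t 9.0 pos [ 0.5515 -0.1411  0.1206] yaw 0.1659 tilt [ 0.    -0.001] w 0.0608 F [-0.3  0.3 -0.5]
target [ 0.5446 -0.1422] 0.12 -> units xyz [-0.277 -0.005  0.022] turn -0.0001
```

View pics/b1.png

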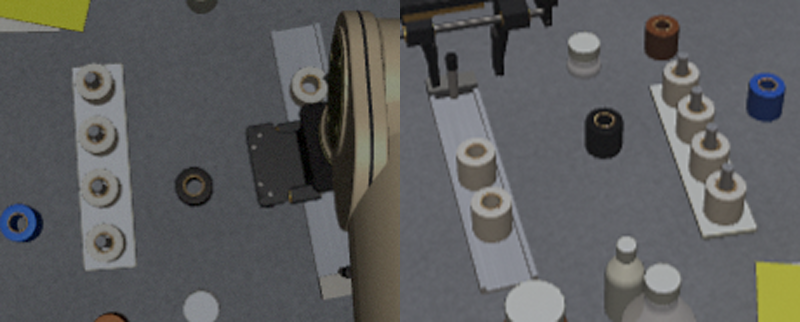

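Run:
```python
from h import *
plan(lane(.134),.015,LY)
```

```text
t 9.0 pos [ 0.5515 -0.1411  0.1206] yaw 0.1659 tilt [ 0.    -0.001] w 0.0608 F [-0.3  0.3 -0.5]
target [ 0.5782 -0.1366] 0.015 -> units xyz [ 1.083 -0.008  4.222] turn -0.0001
```

move_arm([
  [0.5, 0.6, 0, 0, 0],
  [0.5, 0.48, 0, 0.6, 0],
  [0.5, 0, 0, 0.8, 0],
  [0.5, 0, 0, 0.8, 0],
  [0.5, 0, 0, 0.8, 0],
  [0.5, 0, 0, 0.8, 0],
  [0.5, 0, 0, 0.4, 0],
  [0.5, 0, 0, 0, 0],
  [0.3, 0, 0, 0, 0],
  [-0.2, 0, 0, 0, 0],
  [-0.2, 0, 0, 0, 0],
  [-0.2, 0, 0, 0, 0],
], squeeze=10)

```text
time: 10.0
ee_pos: [0.5793, -0.1364, 0.0165]
eef_rot: [0.997, 0.083, 0.001, 0.0]
ft_force: [-0.7, 0.4, 0.8]
width: 0.0459
```

```bash
python3 look.py b2; python3 -c "
from h import *
plan(lane(.0225),.015,LY)"
```

```text
scene old1_c [ 0.5835 -0.1391  0.025 ] lane d,off [ 0.1388 -0.0034] 0.86
scene old2_c [ 0.6558 -0.1217  0.0287] lane d,off [0.213  0.0019] 0.61
top old2_c [ 0.6545 -0.1238  0.0243] lane d,off [0.2114 0.    ] 0.44
t 10.3 pos [ 0.5792 -0.1364  0.0163] yaw 0.1664 tilt [ 0.001 -0.001] w 0.0441 F [-1.2  0.5  5.9]
target [ 0.5446 -0.1422] 0.12 -> units xyz [-1.398e+00  3.000e-03 -4.148e+00] turn 0.0003
t 10.3 pos [ 0.5792 -0.1364  0.0163] yaw 0.1664 tilt [ 0.001 -0.001] w 0.0441 F [-1.2  0.5  5.9]
target [ 0.4682 -0.155 ] 0.015 -> units xyz [-4.504e+00 -2.000e-03  4.700e-02] turn 0.0003
```

View pics/b2.png

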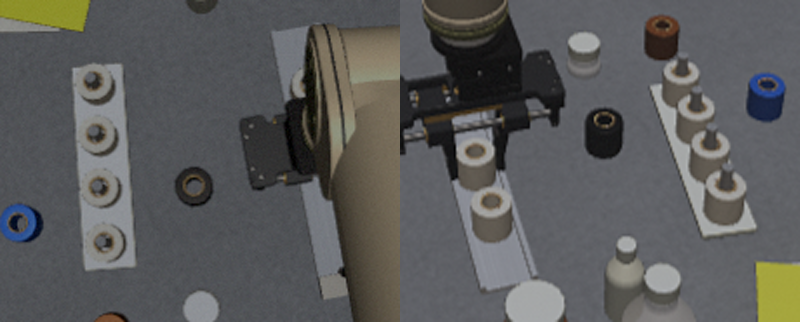

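move_arm([
  [-1, 0, 0, -0.04, 0],
  [-1, 0, 0, 0, 0],
  [-1, -0.4, 0, 0, 0],
  [-1, -0.6, 0, 0, 0],
  [-1, -0.6, 0, 0, 0],
  [-1, -0.6, 0, 0, 0],
  [-1, -0.6, 0, 0, 0],
  [-1, -0.6, 0, 0, 0],
  [-1, -0.4, 0, 0, 0],
  [-1, -0.2, 0, 0, 0],
  [-1, 0, 0, 0, 0],
  [-1, 0, 0, 0, 0],
], squeeze=15)

```text
time: 11.3
ee_pos: [0.4801, -0.1529, 0.0164]
eef_rot: [0.997, 0.083, 0.0, 0.0]
ft_force: [-0.6, -0.4, 0.2]
width: 0.044
```

move_arm([
  [-1, -0.1, 0, 0, 0],
  [-1, -0.1, 0, 0, 0],
  [-1, -0.06, 0, 0, 0],
  [-1, 0, 0, 0, 0],
  [-1, 0, 0, 0, 0],
])

```text
time: 11.72
ee_pos: [0.4737, -0.1537, 0.0163]
eef_rot: [0.997, 0.083, 0.0, -0.0]
ft_force: [0.6, 0.4, 2.4]
width: 0.0438
```

```bash
python3 look.py b3; python3 -c "
from h import *
plan(lane(.022),.0165,LY)"
```

```text
scene old1_c [ 0.4757 -0.1569  0.0222] lane d,off [ 0.0296 -0.0031] 0.8
scene old2_c [ 0.6545 -0.1238  0.0294] lane d,off [ 2.114e-01 -1.000e-04] 0.6
t 12.02 pos [ 0.4737 -0.1538  0.0164] yaw 0.1667 tilt [0. 0.] w 0.0441 F [0.6 0.9 1.3]
target [ 0.5446 -0.1422] 0.12 -> units xyz [ 2.875  0.014 -4.145] turn 0.0004
t 12.02 pos [ 0.4737 -0.1538  0.0164] yaw 0.1667 tilt [0. 0.] w 0.0441 F [0.6 0.9 1.3]
target [ 0.4677 -0.1551] 0.0165 -> units xyz [-0.245  0.012 -0.005] turn 0.0004
```

View pics/b3.png

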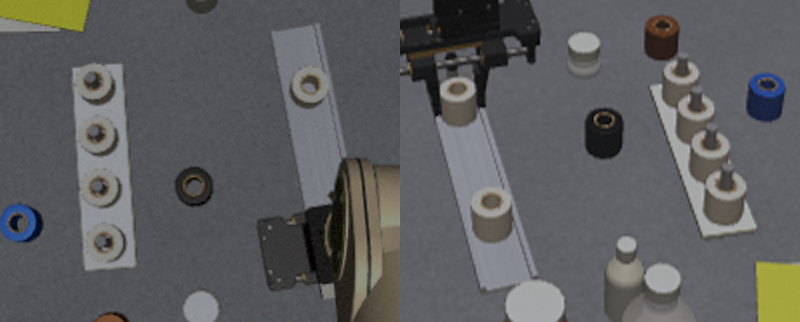

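move_arm([
  [-1, -0.06, 0, 0, 0],
  [-1, -0.06, 0, 0, 0],
  [-1, -0.04, 0, 0, 0],
  [-1, 0, 0, 0, 0],
  [-1, 0, 0, 0, 0],
])

```text
time: 12.43
ee_pos: [0.4694, -0.1547, 0.0163]
eef_rot: [0.997, 0.083, -0.0, 0.0]
ft_force: [-0.8, 0.3, 2.6]
width: 0.044
```

move_arm([
  [-1, -0.04, 0, 0, 0],
  [-1, -0.04, 0, 0, 0],
  [-1, 0, 0, 0, 0],
  [-1, 0, 0, 0, 0],
])

```text
time: 12.77
ee_pos: [0.4676, -0.1549, 0.0163]
eef_rot: [0.997, 0.083, -0.0, 0.0]
ft_force: [0.7, -0.8, 2.2]
width: 0.0438
```

move_arm([
  [-1, -0.04, 0, 0, 0],
  [-1, -0.04, 0, 0, 0],
  [-1, 0, 0, 0, 0],
  [-1, 0, 0, 0, 0],
])

```text
time: 13.1
ee_pos: [0.4657, -0.1551, 0.0163]
eef_rot: [0.997, 0.083, 0.0, -0.0]
ft_force: [2.1, 1.3, 0.9]
width: 0.0444
```

move_arm([
  [-1, -0.04, 0, 0, 0],
  [-1, 0, 0, 0, 0],
  [-1, 0, 0, 0, 0],
])

```text
time: 13.35
ee_pos: [0.4647, -0.1552, 0.0163]
eef_rot: [0.997, 0.083, 0.0, -0.0]
ft_force: [3.5, 1.2, -0.7]
width: 0.0438
```

```bash
python3 -c "
from h import *
plan(lane(.022),.0165,LY)
b=r.camera('scene')[:,:,::-1]
cv2.imwrite('pics/b4.png',cv2.resize(b[190:270,220:300],(640,560),interpolation=cv2.INTER_CUBIC))
plan(lane(.022),.0165,LY)"
```

```text
t 13.35 pos [ 0.4647 -0.1552  0.0163] yaw 0.1667 tilt [0. 0.] w 0.0438 F [ 3.5  1.2 -0.7]
target [ 0.4677 -0.1551] 0.0165 -> units xyz [ 0.119  0.015 -0.009] turn 0.0004
t 13.4 pos [ 0.4647 -0.1552  0.0163] yaw 0.1667 tilt [0. 0.] w 0.0436 F [ 3.   2.1 -0.5]
target [ 0.4677 -0.1551] 0.0165 -> units xyz [ 0.12   0.016 -0.009] turn 0.0004
```

View pics/b4.png

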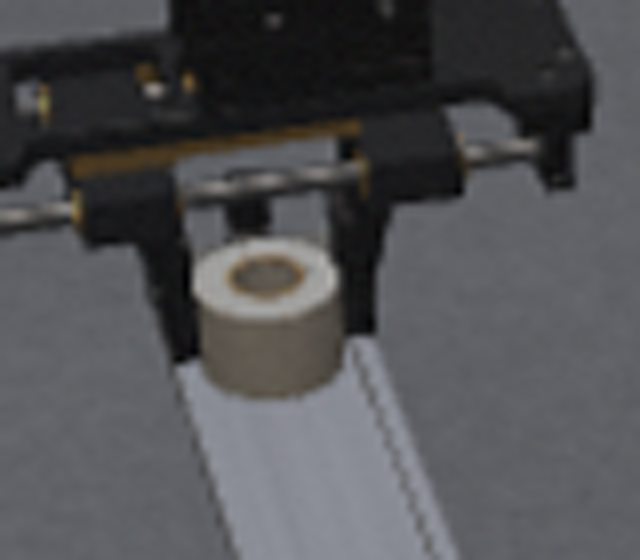

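move_arm([
  [0.0, 0, 0, 0, 0],
  [0.2, 0, 0, 0, 0],
  [0.5, 0, 0, 0, 0],
  [0.5, 0, 0, 0, 0],
  [0.5, 0, 0, -0.5, 0],
  [0.5, 0, 0, -0.8, 0],
  [0.5, 0, 0, -0.9, 0],
  [0.5, 0, 0, -0.9, 0],
  [0.5, 0.9, 0, -0.9, 0],
  [0.5, 0.9, 0, 0, 0],
  [0.5, 0.9, 0, 0, 0],
  [0.5, 0.9, 0, 0, 0],
])

```text
time: 14.4
ee_pos: [0.5544, -0.1408, 0.1179]
eef_rot: [0.997, 0.083, 0.0, 0.001]
ft_force: [-0.4, 0.1, -0.7]
width: 0.065
```

```bash
python3 look.py b5; python3 -c "
from h import *
plan(lane(.212),.0165,LY)"
```

```text
scene old1_c [ 0.4684 -0.1566  0.0244] lane d,off [ 0.0225 -0.0016] 0.91
scene old1_c [ 0.4401 -0.1621  0.0529] lane d,off [-0.0064 -0.0024] 0.36
top old1_c [ 0.4677 -0.1568  0.0215] lane d,off [ 0.0217 -0.0018] 0.75
top old1_c [0.5637 0.1202 0.0085] lane d,off [0.1622 0.2556] 0.64
scene old2_c [ 0.6551 -0.1239  0.0266] lane d,off [ 2.12e-01 -2.00e-04] 0.98
top old2_c [ 0.6561 -0.1206  0.0264] lane d,off [0.2135 0.0028] 0.75
top old2_c [ 0.4462 -0.1578  0.005 ] lane d,off [0.0003 0.0009] 0.62
t 14.7 pos [ 0.5526 -0.1409  0.1166] yaw 0.1661 tilt [-0.001 -0.   ] w 0.0652 F [ 0.2 -0.2 -0.2]
target [ 0.5446 -0.1422] 0.12 -> units xyz [-0.322 -0.    -0.137] turn 0.0001
t 14.7 pos [ 0.5526 -0.1409  0.1166] yaw 0.1661 tilt [-0.001 -0.   ] w 0.0652 F [ 0.2 -0.2 -0.2]
target [ 0.6551 -0.1237] 0.0165 -> units xyz [ 4.161e+00 -1.000e-03  3.999e+00] turn 0.0001
```

View pics/b5.png

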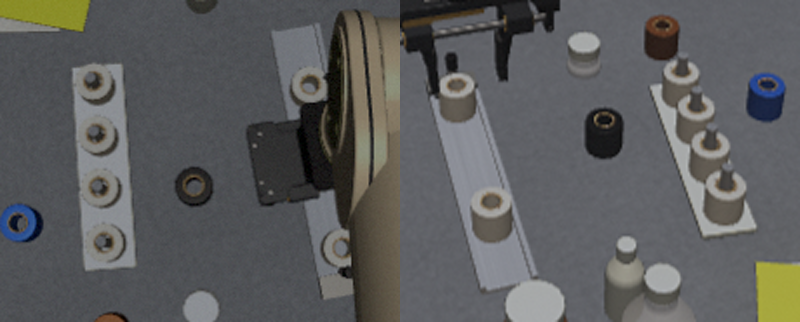

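Old1 is at d≈22 mm, against the stop. Next is old2, the rear roll at d≈212 mm.

move_arm([
  [0.5, 0.9, 0, 0, 0],
  [0.5, 0.9, 0, 0, 0],
  [0.5, 0.9, 0, 0, 0],
  [0.5, 0.9, 0, 0, 0],
  [0.5, 0.56, 0, 0, 0],
  [0.5, 0, 0, 0.8, 0],
  [0.5, 0, 0, 0.9, 0],
  [0.5, 0, 0, 0.9, 0],
  [0.5, 0, 0, 0.9, 0],
  [0.5, 0, 0, 0.46, 0],
  [0.5, 0, 0, 0, 0],
  [0.5, 0, 0, 0, 0],
], squeeze=10)

```text
time: 15.7
ee_pos: [0.6557, -0.1236, 0.0178]
eef_rot: [0.997, 0.083, -0.0, 0.0]
ft_force: [0.1, 0.1, 1.4]
width: 0.0651
```

move_arm([
  [0.2, 0, 0, 0, 0],
  [0.0, 0, 0, 0, 0],
  [-0.3, 0, 0, 0, 0],
  [-1, 0, 0, 0, 0],
  [-1, 0, 0, 0, 0],
  [-1, 0, 0, 0, 0],
], squeeze=10)

```text
time: 16.2
ee_pos: [0.6564, -0.1232, 0.0181]
eef_rot: [0.997, 0.083, 0.001, 0.0]
ft_force: [-0.9, 0.5, 5.7]
width: 0.0441
```

```bash
python3 look.py b6; python3 -c "
from h import *
plan(lane(.066),.0165,LY)"
```

```text
scene old1_c [0.5974 0.1268 0.0257] lane d,off [0.1965 0.2565] 0.71
scene old1_c [ 0.4675 -0.1617  0.0239] lane d,off [ 0.0207 -0.0065] 0.45
top old1_c [0.5666 0.1222 0.0098] lane d,off [0.1654 0.2571] 0.72
top old1_c [ 0.466  -0.1576  0.024 ] lane d,off [ 0.0199 -0.0023] 0.48
top old1_c [ 0.4413 -0.1554  0.0531] lane d,off [-0.0041  0.0041] 0.43
scene old2_c [ 0.6539 -0.1264  0.0277] lane d,off [ 0.2104 -0.0025] 0.89
scene old2_c [0.7698 0.0039 0.0432] lane d,off [0.3462 0.1069] 0.25
top old2_c [ 0.6557 -0.1227  0.0247] lane d,off [0.2127 0.0009] 0.57
t 16.5 pos [ 0.6564 -0.1232  0.0181] yaw 0.1665 tilt [ 0.001 -0.   ] w 0.0441 F [-0.8  0.1  6. ]
target [ 0.5446 -0.1422] 0.12 -> units xyz [-4.533  0.009 -4.079] turn 0.0003
t 16.5 pos [ 0.6564 -0.1232  0.0181] yaw 0.1665 tilt [ 0.001 -0.   ] w 0.0441 F [-0.8  0.1  6. ]
target [ 0.5111 -0.1478] 0.0165 -> units xyz [-5.896  0.006  0.059] turn 0.0003
```

View pics/b6.png

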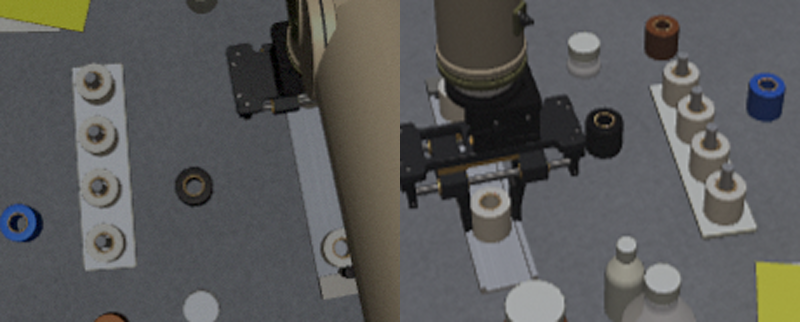

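move_arm([
  [-1, 0, 0, -0.03, 0],
  [-1, -0.4, 0, 0, 0],
  [-1, -0.6, 0, 0, 0],
  [-1, -0.6, 0, 0, 0],
  [-1, -0.6, 0, 0, 0],
  [-1, -0.6, 0, 0, 0],
  [-1, -0.6, 0, 0, 0],
  [-1, -0.6, 0, 0, 0],
  [-1, -0.6, 0, 0, 0],
  [-1, -0.4, 0, 0, 0],
  [-1, -0.2, 0, 0, 0],
  [-1, -0.1, 0, 0, 0],
], squeeze=15)

```text
time: 17.5
ee_pos: [0.5249, -0.1455, 0.0182]
eef_rot: [0.997, 0.083, -0.0, 0.0]
ft_force: [1.2, -0.4, -0.4]
width: 0.0438
```

move_arm([
  [-1, 0, 0, 0, 0],
  [-1, -0.1, 0, 0, 0],
  [-1, -0.1, 0, 0, 0],
  [-1, -0.1, 0, 0, 0],
  [-1, 0, 0, 0, 0],
  [-1, 0, 0, 0, 0],
])

```text
time: 18.0
ee_pos: [0.518, -0.1463, 0.0181]
eef_rot: [0.997, 0.083, -0.0, -0.0]
ft_force: [-0.2, 0.7, 1.5]
width: 0.0436
```

move_arm([
  [-1, -0.05, 0, 0, 0],
  [-1, -0.05, 0, 0, 0],
  [-1, 0, 0, 0, 0],
  [-1, 0, 0, 0, 0],
])

```text
time: 18.33
ee_pos: [0.5155, -0.1469, 0.0181]
eef_rot: [0.997, 0.083, 0.0, 0.0]
ft_force: [0.4, 0.8, 2.2]
width: 0.0439
```

move_arm([
  [-1, -0.05, 0, 0, 0],
  [-1, -0.05, 0, 0, 0],
  [-1, 0, 0, 0, 0],
  [-1, 0, 0, 0, 0],
])

```text
time: 18.67
ee_pos: [0.5129, -0.1473, 0.0181]
eef_rot: [0.997, 0.083, -0.0, 0.0]
ft_force: [-0.4, 0.7, 2.4]
width: 0.0434
```

```bash
python3 look.py b7; python3 -c "
from h import *
plan(lane(.066),.0165,LY)"
```

```text
scene old1_c [ 0.4689 -0.1582  0.0248] lane d,off [ 0.0227 -0.0033] 0.66
scene old1_c [0.7704 0.0035 0.0449] lane d,off [0.3467 0.1064] 0.46
top old1_c [ 0.468  -0.1576  0.0232] lane d,off [ 0.0219 -0.0026] 0.49
scene old2_c [ 0.51   -0.1479  0.0292] lane d,off [0.0649 0.0001] 0.58
top old2_c [0.5626 0.1231 0.0089] lane d,off [0.1616 0.2587] 0.52
t 18.97 pos [ 0.5129 -0.1473  0.0181] yaw 0.1665 tilt [-0. -0.] w 0.0434 F [-0.7 -0.4  3.5]
target [ 0.5446 -0.1422] 0.12 -> units xyz [ 1.285  0.007 -4.077] turn 0.0003
t 18.97 pos [ 0.5129 -0.1473  0.0181] yaw 0.1665 tilt [-0. -0.] w 0.0434 F [-0.7 -0.4  3.5]
target [ 0.5111 -0.1478] 0.0165 -> units xyz [-0.074  0.006  0.063] turn 0.0003
```

View pics/b7.png

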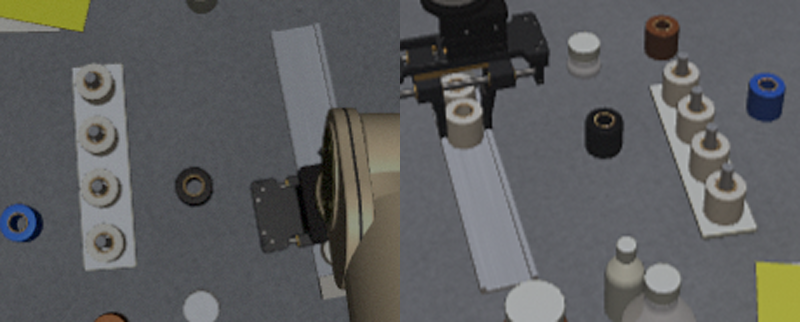

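move_arm([
  [-1, -0.05, 0, 0, 0],
  [-1, -0.05, 0, 0, 0],
  [-1, 0, 0, 0, 0],
  [-1, 0, 0, 0, 0],
])

```text
time: 19.3
ee_pos: [0.5114, -0.1475, 0.0183]
eef_rot: [0.997, 0.083, 0.001, 0.0]
ft_force: [5.4, 0.4, -1.0]
width: 0.0439
```

move_arm([
  [-1, -0.04, 0, 0, 0],
  [-1, -0.02, 0, 0, 0],
  [-1, 0, 0, 0, 0],
  [-1, 0, 0, 0, 0],
])

```text
time: 19.63
ee_pos: [0.5112, -0.1477, 0.0187]
eef_rot: [0.997, 0.083, 0.002, 0.0]
ft_force: [8.9, -0.2, -2.4]
width: 0.0434
```

move_arm([
  [-1, -0.04, 0, 0, 0],
  [-1, -0.02, 0, 0, 0],
  [-1, 0, 0, 0, 0],
  [-1, 0, 0, 0, 0],
])

```text
time: 19.97
ee_pos: [0.5111, -0.1478, 0.0192]
eef_rot: [0.996, 0.084, 0.004, 0.0]
ft_force: [12.0, 0.8, -2.2]
width: 0.0439
```

move_arm([
  [-1, 0.06, 0, 0, 0],
  [0.0, 0, 0, 0, 0],
  [0.2, 0, 0, 0, 0],
  [0.5, 0, 0, 0, 0],
  [0.5, 0, 0, 0, 0],
  [0.5, 0, 0, -0.5, 0],
  [0.5, 0, 0, -0.9, 0],
  [0.5, 0, 0, -1, 0],
  [0.5, 0, 0, -1, 0],
  [0.5, 0, 0, -1, 0],
  [0.5, 0, 0, -1, 0],
  [0.5, 0, 0, 0, 0],
])

```text
time: 20.97
ee_pos: [0.5112, -0.1482, 0.1587]
eef_rot: [0.997, 0.083, 0.003, 0.002]
ft_force: [1.0, -0.2, -0.1]
width: 0.0651
```

```bash
python3 look.py b8; python3 -c "
from h import *
for d in (-.093,-.031,.031,.093): plan(post(d),.15,SY)"
```

```text
scene old1_c [ 0.4689 -0.1576  0.0235] lane d,off [ 0.0227 -0.0027] 0.66
top old1_c [ 0.4691 -0.1584  0.022 ] lane d,off [ 0.0228 -0.0035] 0.55
scene old2_c [ 0.5086 -0.1493  0.0253] lane d,off [ 0.0633 -0.0011] 0.67
t 21.27 pos [ 0.5083 -0.1478  0.1521] yaw 0.1665 tilt [-0.002  0.001] w 0.0655 F [ 0.7 -0.3 -0.2]
target [ 0.5446 -0.1422] 0.12 -> units xyz [1.472 0.022 1.282] turn 0.0003
t 21.27 pos [ 0.5083 -0.1478  0.1521] yaw 0.1665 tilt [-0.002  0.001] w 0.0655 F [ 0.7 -0.3 -0.2]
target [0.4753 0.1128] 0.15 -> units xyz [  0.425 -10.495   0.094] turn 0.0564
t 21.27 pos [ 0.5083 -0.1478  0.1521] yaw 0.1665 tilt [-0.002  0.001] w 0.0655 F [ 0.7 -0.3 -0.2]
target [0.5371 0.1176] 0.15 -> units xyz [  2.895 -10.276   0.089] turn 0.0564
t 21.27 pos [ 0.5083 -0.1478  0.1521] yaw 0.1665 tilt [-0.002  0.001] w 0.0655 F [ 0.7 -0.3 -0.2]
target [0.5989 0.1224] 0.15 -> units xyz [  5.366 -10.057   0.085] turn 0.0564
t 21.27 pos [ 0.5083 -0.1478  0.1521] yaw 0.1665 tilt [-0.002  0.001] w 0.0655 F [ 0.7 -0.3 -0.2]
target [0.6607 0.1272] 0.15 -> units xyz [ 7.836 -9.837  0.081] turn 0.0564
```

View pics/b8.png

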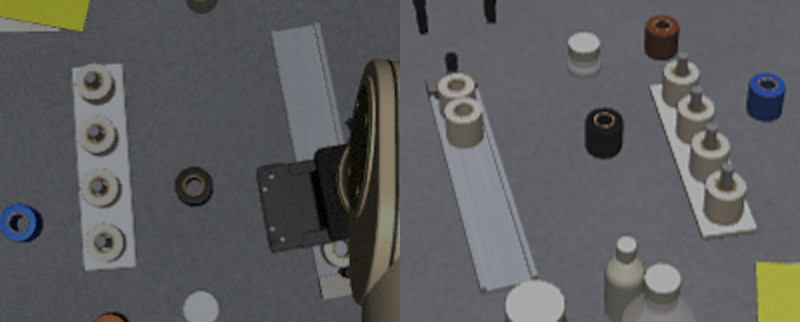

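move_arm([
  [0.5, 0, -0.9, 0, 0],
  [0.5, 0, -0.9, 0, 0],
  [0.5, 0.05, -0.9, 0, 0],
  [0.5, 0.05, -0.9, 0, 0],
  [0.5, 0.05, -0.9, 0, 0],
  [0.5, 0.05, -0.9, 0, 0],
  [0.5, 0.05, -0.9, 0, 0],
  [0.5, 0.05, -0.9, 0, 0],
  [0.5, 0.05, -0.9, 0, 0],
  [0.5, 0.05, -0.9, 0, 0],
  [0.5, 0, -0.9, 0, 0],
  [0.5, 0, -0.6, 0, 0.056],
])

```text
time: 22.27
ee_pos: [0.4743, 0.1149, 0.1524]
eef_rot: [0.999, 0.041, -0.001, -0.0]
ft_force: [-0.1, 1.1, -0.9]
width: 0.0651
```

move_arm([
  [0.5, 0, 0, 0, 0],
  [0.5, 0, 0, 0, 0],
  [0.5, 0, 0, 0, 0],
])

```text
time: 22.52
ee_pos: [0.4753, 0.1116, 0.1525]
eef_rot: [0.999, 0.04, -0.001, 0.0]
ft_force: [-0.1, 0.3, -0.1]
width: 0.0651
```

```bash
python3 look.py c1; python3 -c "
from h import *
plan(post(-.093),.021,SY)"
```

```text
scene old1_c [ 0.4674 -0.1581  0.0239] lane d,off [ 0.0212 -0.0029] 0.52
top old1_c [0.6031 0.1241 0.0272] lane d,off [0.2017 0.253 ] 0.74
top old1_c [0.6598 0.1282 0.0317] lane d,off [0.2582 0.2477] 0.43
scene old2_c [0.4055 0.3454 0.0097] lane d,off [0.0433 0.5039] 0.68
scene old2_c [ 0.508  -0.1486  0.0294] lane d,off [ 0.0628 -0.0003] 0.57
top old2_c [ 0.5082 -0.1473  0.0225] lane d,off [0.0632 0.001 ] 0.89
t 22.82 pos [0.4755 0.112  0.153 ] yaw 0.078 tilt [-0. -0.] w 0.065 F [1.3 0.1 0. ]
target [ 0.5446 -0.1422] 0.12 -> units xyz [ 1.965 10.352  1.32 ] turn -0.0561
t 22.82 pos [0.4755 0.112  0.153 ] yaw 0.078 tilt [-0. -0.] w 0.065 F [1.3 0.1 0. ]
target [0.4753 0.1128] 0.021 -> units xyz [-0.006 -0.031  5.279] turn -0.0
```

View pics/c1.png

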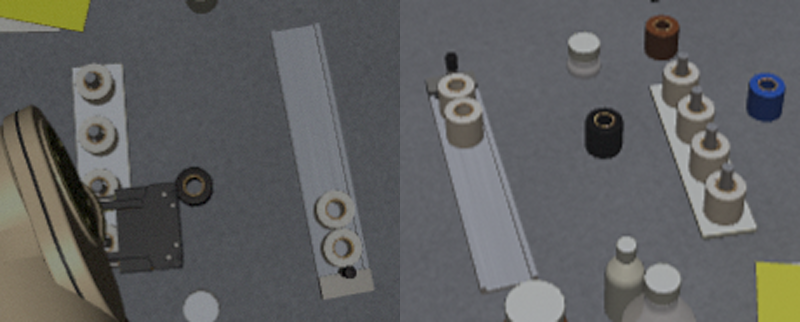

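move_arm([
  [0.5, 0, -0.03, 0.9, 0],
  [0.5, 0, 0, 0.9, 0],
  [0.5, 0, 0, 0.9, 0],
  [0.5, 0, 0, 0.9, 0],
  [0.5, 0, 0, 0.9, 0],
  [0.5, 0, 0, 0.7, 0],
  [0.5, 0, 0, 0, 0],
  [0.2, 0, 0, 0, 0],
  [0.0, 0, 0, 0, 0],
  [-0.3, 0, 0, 0, 0],
  [-1, 0, 0, 0, 0],
  [-1, 0, 0, 0, 0],
], squeeze=12)

```text
time: 23.82
ee_pos: [0.4762, 0.1135, 0.0241]
eef_rot: [0.999, 0.039, 0.001, 0.0]
ft_force: [-0.4, -0.4, 5.3]
width: 0.044
```

move_arm([
  [-1, 0, 0, 0, 0],
  [-1, 0, 0, 0, 0],
], squeeze=25)

```text
time: 23.98
ee_pos: [0.4762, 0.1135, 0.0241]
eef_rot: [0.999, 0.039, 0.001, 0.0]
ft_force: [-1.2, -0.9, 7.4]
width: 0.0432
```

```bash
python3 look.py c2; python3 -c "
from h import *
plan(post(-.093),.021,SY)"
```

```text
scene old1_c [ 0.4699 -0.1574  0.0263] lane d,off [ 0.0238 -0.0027] 0.74
scene old1_c [0.4055 0.343  0.0092] lane d,off [0.043  0.5015] 0.31
top old1_c [ 0.469  -0.158   0.0219] lane d,off [ 0.0228 -0.0031] 0.55
scene old2_c [ 0.5099 -0.1514  0.029 ] lane d,off [ 0.0642 -0.0034] 0.8
top old2_c [ 0.5106 -0.1474  0.0234] lane d,off [0.0655 0.0005] 0.85
top old2_c [0.408  0.3469 0.0112] lane d,off [0.0461 0.5049] 0.3
t 24.28 pos [0.4762 0.1135 0.0241] yaw 0.0784 tilt [ 0.002 -0.   ] w 0.0436 F [-1.8 -0.6  6.6]
target [ 0.5446 -0.1422] 0.12 -> units xyz [ 1.935 10.411 -3.83 ] turn -0.0557
t 24.28 pos [0.4762 0.1135 0.0241] yaw 0.0784 tilt [ 0.002 -0.   ] w 0.0436 F [-1.8 -0.6  6.6]
target [0.4753 0.1128] 0.021 -> units xyz [-0.038  0.027  0.124] turn 0.0003
```

View pics/c2.png

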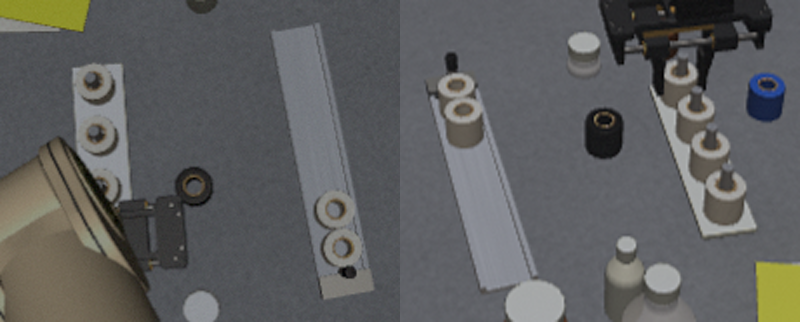

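move_arm([
  [-1, 0, 0, -0.3, 0],
  [-1, 0, 0, -0.5, 0],
  [-1, 0, 0, -0.6, 0],
  [-1, 0, 0, -0.6, 0],
  [-1, 0, 0, -0.6, 0],
  [-1, 0, 0, -0.6, 0],
  [-1, 0, 0, -0.5, 0],
  [-1, 0, 0, 0, 0],
  [-1, 0, 0, 0, 0],
])

```text
time: 25.03
ee_pos: [0.4757, 0.1133, 0.1162]
eef_rot: [0.999, 0.039, 0.001, 0.0]
ft_force: [0.3, -0.3, -2.0]
width: 0.0439
```

```bash
python3 look.py c3; python3 -c "
from h import *
plan(lane(.114),.115,LY)"
```

```text
scene old1_c [ 0.4677 -0.1563  0.0235] lane d,off [ 0.0218 -0.0012] 0.63
top old1_c [ 0.4412 -0.1561  0.0546] lane d,off [-0.0043  0.0033] 0.72
top old1_c [0.6139 0.3254 0.0205] lane d,off [0.2456 0.4497] 0.65
top old1_c [ 0.4672 -0.1579  0.018 ] lane d,off [ 0.021  -0.0027] 0.64
scene old2_c [ 0.5113 -0.1475  0.0279] lane d,off [0.0662 0.0002] 0.9
top old2_c [ 0.5127 -0.1488  0.0246] lane d,off [ 0.0674 -0.0013] 0.79
t 25.33 pos [0.4749 0.1134 0.1149] yaw 0.0788 tilt [-0.001 -0.   ] w 0.0435 F [ 0.2  0.3 -0.5]
target [ 0.5446 -0.1422] 0.12 -> units xyz [ 1.977 10.409 -0.209] turn -0.0555
t 25.33 pos [0.4749 0.1134 0.1149] yaw 0.0788 tilt [-0.001 -0.   ] w 0.0435 F [ 0.2  0.3 -0.5]
target [ 0.5584 -0.1399] 0.115 -> units xyz [ 2.535e+00  1.036e+01 -9.000e-03] turn -0.0555
```

View pics/c3.png

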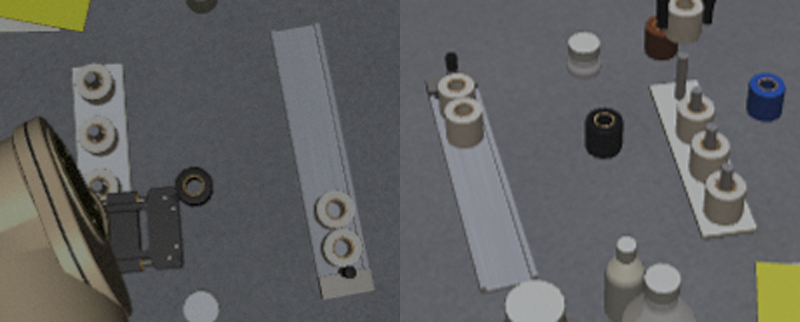

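move_arm([
  [-1, 0.1, 0.6, 0, 0],
  [-1, 0.2, 0.8, 0, 0],
  [-1, 0.25, 0.9, 0, 0],
  [-1, 0.25, 0.9, 0, 0],
  [-1, 0.25, 0.9, 0, 0],
  [-1, 0.25, 0.9, 0, 0],
  [-1, 0.25, 0.9, 0, 0],
  [-1, 0.25, 0.9, 0, 0],
  [-1, 0.25, 0.9, 0, 0],
  [-1, 0.25, 0.9, 0, 0],
  [-1, 0.23, 0.9, 0, 0],
  [-1, 0, 0.8, 0, -0.055],
])

```text
time: 26.33
ee_pos: [0.5592, -0.1397, 0.1149]
eef_rot: [0.997, 0.082, -0.0, -0.0]
ft_force: [0.1, 1.5, -0.8]
width: 0.0438
```

move_arm([
  [-1, 0, 0, 0, 0],
  [-1, 0, 0, 0, 0],
  [-1, 0, 0, 0, 0],
])

```text
time: 26.58
ee_pos: [0.5584, -0.1374, 0.1151]
eef_rot: [0.997, 0.082, -0.0, -0.0]
ft_force: [0.4, 0.3, -0.2]
width: 0.0437
```

```bash
python3 look.py c4; python3 -c "
from h import *
plan(lane(.114),.021,LY)"
```

```text
scene old1_c [ 0.4687 -0.1572  0.0252] lane d,off [ 0.0226 -0.0023] 0.4
scene old1_c [ 0.4452 -0.1605  0.0028] lane d,off [-0.0011 -0.0016] 0.23
top old1_c [ 0.469  -0.1576  0.0228] lane d,off [ 0.0229 -0.0027] 0.77
top old1_c [ 0.5127 -0.1475  0.0229] lane d,off [0.0676 0.0001] 0.19
scene old2_c [ 0.5083 -0.1496  0.0287] lane d,off [ 0.0629 -0.0013] 0.9
t 26.88 pos [ 0.5586 -0.1377  0.1157] yaw 0.1658 tilt [ 0. -0.] w 0.0435 F [-0.4  0.1 -0.8]
target [ 0.5446 -0.1422] 0.12 -> units xyz [-0.582  0.083 -0.173] turn -0.0002
t 26.88 pos [ 0.5586 -0.1377  0.1157] yaw 0.1658 tilt [ 0. -0.] w 0.0435 F [-0.4  0.1 -0.8]
target [ 0.5584 -0.1399] 0.021 -> units xyz [-0.023  0.083  3.787] turn -0.0002
```

View pics/c4.png

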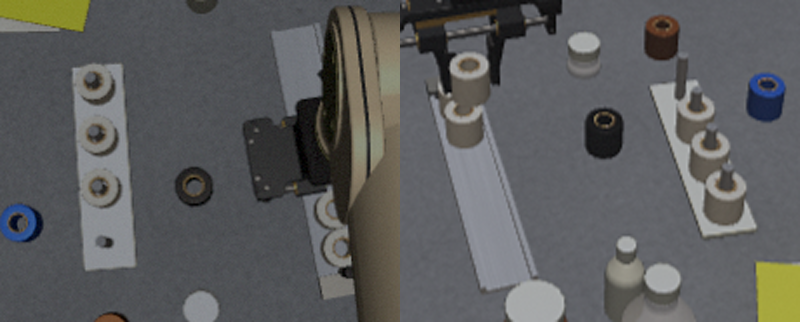

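move_arm([
  [-1, 0.16, 0.08, 0, 0],
  [-1, 0, 0, 0.6, 0],
  [-1, 0, 0, 0.7, 0],
  [-1, 0, 0, 0.7, 0],
  [-1, 0, 0, 0.7, 0],
  [-1, 0, 0, 0.6, 0],
  [-1, 0, 0, 0.2, 0],
  [-1, 0, 0, 0.1, 0],
  [-1, 0, 0, 0, 0],
  [-1, 0, 0, 0, 0],
])

```text
time: 27.72
ee_pos: [0.5636, -0.1397, 0.0264]
eef_rot: [0.997, 0.082, 0.001, 0.0]
ft_force: [-0.9, -0.0, -1.0]
width: 0.0438
```

```bash
python3 look.py c5; python3 -c "
from h import *
b=cv2.imread('pics/c5_s.png')
cv2.imwrite('pics/c5z.png',cv2.resize(b[190:290,220:310],(630,600),interpolation=cv2.INTER_CUBIC))
plan(lane(.110),.020,LY)"
```

```text
scene old1_c [ 0.378  -0.3532  0.0173] lane d,off [-0.0992 -0.1806] 0.41
top old1_c [ 0.4691 -0.1593  0.0215] lane d,off [ 0.0227 -0.0044] 0.5
scene old2_c [ 0.5085 -0.1474  0.029 ] lane d,off [0.0635 0.0008] 0.66
scene old2_c [0.6141 0.3233 0.0175] lane d,off [0.2454 0.4476] 0.6
top old2_c [ 0.4448 -0.1557  0.0555] lane d,off [-0.0007  0.0032] 0.59
top old2_c [ 0.5134 -0.1486  0.0239] lane d,off [ 0.0681 -0.0012] 0.51
t 28.02 pos [ 0.5631 -0.1398  0.026 ] yaw 0.1649 tilt [ 0.001 -0.   ] w 0.0436 F [ 0.  -0.5 -0.4]
target [ 0.5446 -0.1422] 0.12 -> units xyz [-0.743 -0.026 -3.76 ] turn -0.0007
t 28.02 pos [ 0.5631 -0.1398  0.026 ] yaw 0.1649 tilt [ 0.001 -0.   ] w 0.0436 F [ 0.  -0.5 -0.4]
target [ 0.5545 -0.1405] 0.02 -> units xyz [-0.345 -0.029  0.241] turn -0.0007
```

View pics/c5z.png

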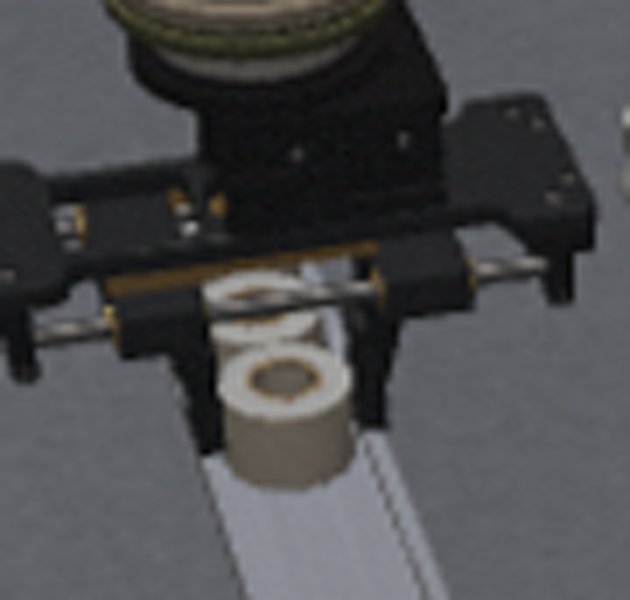

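move_arm([
  [-1, 0, -0.03, 0.08, 0],
  [-1, 0, 0, 0.08, 0],
  [-1, 0, 0, 0.04, 0],
  [-1, 0, 0, 0, 0],
  [-1, 0, 0, 0, 0],
])

```text
time: 28.43
ee_pos: [0.5627, -0.1389, 0.0204]
eef_rot: [0.997, 0.082, -0.0, -0.0]
ft_force: [0.1, -0.4, -1.0]
width: 0.0437
```

move_arm([
  [-1, 0, 0, 0.04, 0],
  [-1, 0, 0, 0.04, 0],
  [-1, 0, 0, 0, 0],
  [-1, 0, 0, 0, 0],
])

```text
time: 28.77
ee_pos: [0.5629, -0.139, 0.0201]
eef_rot: [0.997, 0.082, -0.0, 0.0]
ft_force: [-8.4, 0.8, 17.6]
width: 0.0435
```

move_arm([
  [-1, 0, 0, -0.06, 0],
  [-1, -0.08, 0, 0, 0],
  [-1, -0.08, 0, 0, 0],
  [-1, -0.06, 0, 0, 0],
  [-1, 0, 0, 0, 0],
  [-1, 0, 0, 0, 0],
])

```text
time: 29.27
ee_pos: [0.5574, -0.1399, 0.0202]
eef_rot: [0.997, 0.082, 0.0, 0.0]
ft_force: [0.4, -0.2, 2.9]
width: 0.0434
```

move_arm([
  [-1, -0.05, 0, 0, 0],
  [-1, -0.05, 0, 0, 0],
  [-1, 0, 0, 0, 0],
  [-1, 0, 0, 0, 0],
])

```text
time: 29.6
ee_pos: [0.5552, -0.1402, 0.0202]
eef_rot: [0.997, 0.082, 0.0, 0.0]
ft_force: [2.7, 0.9, 2.2]
width: 0.0436
```

move_arm([
  [-1, -0.05, 0, 0, 0],
  [-1, 0, 0, 0, 0],
  [-1, 0, 0, 0, 0],
])

```text
time: 29.85
ee_pos: [0.5544, -0.1398, 0.0202]
eef_rot: [0.997, 0.083, 0.001, -0.0]
ft_force: [6.0, 3.1, 0.9]
width: 0.0434
```

move_arm([
  [-1, 0, 0, 0, 0],
  [0.0, 0, 0, 0, 0],
  [0.2, 0, 0, 0, 0],
  [0.5, 0, 0, 0, 0],
  [0.5, 0, 0, 0, 0],
  [0.5, 0, 0, -0.5, 0],
  [0.5, 0, 0, -0.9, 0],
  [0.5, 0, 0, -0.9, 0],
  [0.5, 0, 0, -0.9, 0],
  [0.5, 0, 0, -0.9, 0],
  [0.5, 0, -0.5, 0, 0],
  [0.5, 0, -0.7, 0, 0],
])

```text
time: 30.85
ee_pos: [0.5492, -0.1123, 0.1244]
eef_rot: [0.997, 0.081, 0.001, 0.001]
ft_force: [-1.0, -0.4, -0.8]
width: 0.0657
```

```bash
python3 look.py d1; python3 -c "
from h import *
plan(post(-.031),.12,SY)"
```

```text
scene old1_c [ 0.4718 -0.163   0.0267] lane d,off [ 0.0247 -0.0085] 0.47
scene old1_c [ 0.5684 -0.1407 -0.0056] lane d,off [ 0.1237 -0.0025] 0.2
scene old2_c [ 0.5103 -0.1498  0.0296] lane d,off [ 0.0649 -0.0018] 0.79
top old2_c [0.399  0.0048 0.0217] lane d,off [-0.0193  0.169 ] 0.3
t 31.15 pos [ 0.5485 -0.1117  0.1224] yaw 0.1642 tilt [-0.001 -0.   ] w 0.0653 F [ 0.4 -0.8  0. ]
target [ 0.5446 -0.1422] 0.12 -> units xyz [-0.35   1.177  0.098] turn -0.0012
t 31.15 pos [ 0.5485 -0.1117  0.1224] yaw 0.1642 tilt [-0.001 -0.   ] w 0.0653 F [ 0.4 -0.8  0. ]
target [0.5371 0.1176] 0.12 -> units xyz [ 1.051 -9.122  0.093] turn 0.0549
```

View pics/d1.png

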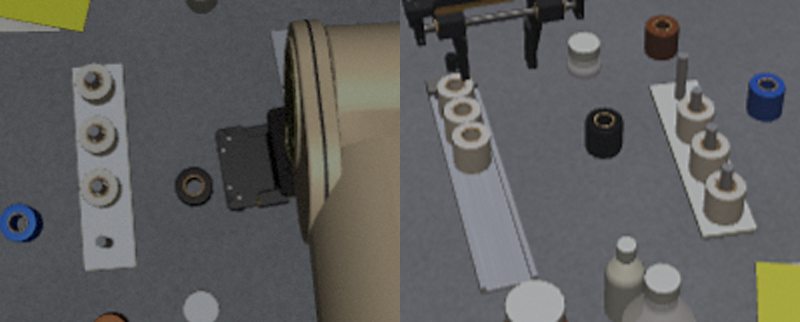

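move_arm([
  [0.5, 0.1, -0.8, 0, 0],
  [0.5, 0.1, -0.9, 0, 0],
  [0.5, 0.1, -0.9, 0, 0],
  [0.5, 0.1, -0.9, 0, 0],
  [0.5, 0.1, -0.9, 0, 0],
  [0.5, 0.1, -0.9, 0, 0],
  [0.5, 0.1, -0.9, 0, 0],
  [0.5, 0.1, -0.9, 0, 0],
  [0.5, 0.1, -0.9, 0, 0],
  [0.5, 0.1, -0.9, 0, 0],
  [0.5, 0.05, -0.22, 0, 0.055],
  [0.5, 0, 0, 0, 0],
])

```text
time: 32.15
ee_pos: [0.537, 0.1201, 0.1225]
eef_rot: [0.999, 0.039, -0.0, -0.0]
ft_force: [0.4, 1.3, 0.2]
width: 0.0648
```

move_arm([
  [0.5, 0, 0, 0, 0],
  [0.5, 0, 0, 0, 0],
])

```text
time: 32.32
ee_pos: [0.5374, 0.1168, 0.1223]
eef_rot: [0.999, 0.04, -0.0, 0.0]
ft_force: [0.3, -0.8, -1.0]
width: 0.0655
```

```bash
python3 look.py d2; python3 -c "
from h import *
plan(post(-.031),.0235,SY)"
```

```text
scene old1_c [ 0.4705 -0.1607  0.0219] lane d,off [ 0.0238 -0.006 ] 0.5
top old1_c [ 0.4645 -0.1586  0.022 ] lane d,off [ 0.0183 -0.0029] 0.79
scene old2_c [ 0.5105 -0.1482  0.0278] lane d,off [ 0.0654 -0.0003] 0.74
scene old2_c [0.6603 0.1308 0.0279] lane d,off [0.2592 0.2501] 0.58
top old2_c [ 0.5099 -0.1517  0.0228] lane d,off [ 0.0642 -0.0036] 0.75
t 32.62 pos [0.5373 0.1178 0.1226] yaw 0.0782 tilt [ 0. -0.] w 0.0651 F [0.  0.6 0.3]
target [ 0.5446 -0.1422] 0.12 -> units xyz [-0.518 10.389  0.104] turn -0.0559
t 32.62 pos [0.5373 0.1178 0.1226] yaw 0.0782 tilt [ 0. -0.] w 0.0651 F [0.  0.6 0.3]
target [0.5371 0.1176] 0.0235 -> units xyz [-0.007  0.006  3.962] turn 0.0001
```

View pics/d2.png

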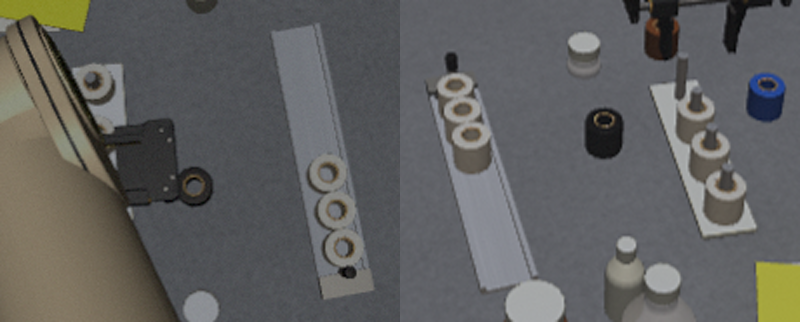

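move_arm([
  [0.5, 0, 0, 0.7, 0],
  [0.5, 0, 0, 0.9, 0],
  [0.5, 0, 0, 0.9, 0],
  [0.5, 0, 0, 0.9, 0],
  [0.5, 0, 0, 0.55, 0],
  [0.5, 0, 0, 0, 0],
  [0.5, 0, 0, 0, 0],
  [0.2, 0, 0, 0, 0],
  [0.0, 0, 0, 0, 0],
  [-0.3, 0, 0, 0, 0],
  [-1, 0, 0, 0, 0],
  [-1, 0, 0, 0, 0],
], squeeze=12)

```text
time: 33.62
ee_pos: [0.5377, 0.1185, 0.0246]
eef_rot: [0.999, 0.039, 0.001, -0.0]
ft_force: [-1.4, -0.1, 4.7]
width: 0.0442
```

move_arm([
  [-1, 0, 0, 0, 0],
  [-1, 0, 0, 0, 0],
  [-1, 0, 0, 0, 0],
], squeeze=25)

```text
time: 33.87
ee_pos: [0.5377, 0.1186, 0.0246]
eef_rot: [0.999, 0.039, 0.001, 0.0]
ft_force: [-0.7, 0.7, 6.5]
width: 0.0437
```

move_arm([
  [-1, 0, 0, -0.3, 0],
  [-1, 0, 0, -0.5, 0],
  [-1, 0, 0, -0.6, 0],
  [-1, 0, 0, -0.6, 0],
  [-1, 0, 0, -0.6, 0],
  [-1, 0, 0, -0.6, 0],
  [-1, 0, 0, -0.5, 0],
  [-1, 0, 0, 0, 0],
  [-1, 0, 0, 0, 0],
])

```text
time: 34.62
ee_pos: [0.5375, 0.1183, 0.117]
eef_rot: [0.999, 0.039, 0.001, 0.0]
ft_force: [-0.3, -0.4, -1.1]
width: 0.0434
```

```bash
python3 look.py d3; python3 -c "
from h import *
plan(lane(.162),.115,LY)"
```

```text
scene old1_c [ 0.5521 -0.1359  0.0236] lane d,off [0.1084 0.0049] 0.68
top old1_c [ 0.4671 -0.1561  0.0241] lane d,off [ 0.0213 -0.001 ] 0.93
scene old2_c [ 0.51   -0.1514  0.0289] lane d,off [ 0.0644 -0.0034] 0.58
top old2_c [ 0.5562 -0.1413  0.0225] lane d,off [ 0.1116 -0.0011] 0.66
top old2_c [ 0.51   -0.1489  0.0236] lane d,off [ 0.0647 -0.0009] 0.6
t 34.92 pos [0.5367 0.1182 0.1156] yaw 0.0786 tilt [-0.001 -0.   ] w 0.0436 F [ 0.6 -0.3 -0.4]
target [ 0.5446 -0.1422] 0.12 -> units xyz [-0.504 10.409 -0.177] turn -0.0556
t 34.92 pos [0.5367 0.1182 0.1156] yaw 0.0786 tilt [-0.001 -0.   ] w 0.0436 F [ 0.6 -0.3 -0.4]
target [ 0.6058 -0.1319] 0.115 -> units xyz [ 1.967 10.193  0.02 ] turn -0.0556
```

View pics/d3.png

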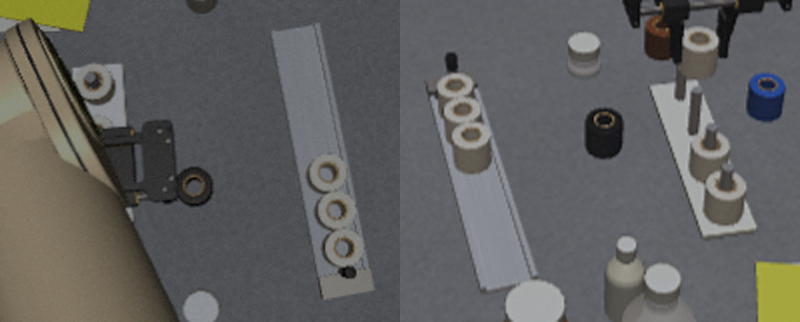

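move_arm([
  [-1, 0.1, 0.6, 0, 0],
  [-1, 0.2, 0.8, 0, 0],
  [-1, 0.2, 0.9, 0, 0],
  [-1, 0.2, 0.9, 0, 0],
  [-1, 0.2, 0.9, 0, 0],
  [-1, 0.2, 0.9, 0, 0],
  [-1, 0.2, 0.9, 0, 0],
  [-1, 0.2, 0.9, 0, 0],
  [-1, 0.2, 0.9, 0, 0],
  [-1, 0.2, 0.9, 0, 0],
  [-1, 0.07, 0.9, 0, 0],
  [-1, 0, 0.7, 0, -0.055],
])

```text
time: 35.92
ee_pos: [0.6064, -0.134, 0.1156]
eef_rot: [0.997, 0.081, -0.0, 0.0]
ft_force: [-0.9, -0.2, 0.5]
width: 0.0441
```

move_arm([
  [-1, 0, 0, 0, 0],
  [-1, 0, 0, 0, 0],
  [-1, 0, 0, 0, 0],
])

```text
time: 36.17
ee_pos: [0.6061, -0.131, 0.1159]
eef_rot: [0.997, 0.082, -0.0, -0.0]
ft_force: [0.9, 1.5, -0.6]
width: 0.0434
```

```bash
python3 look.py d4; python3 -c "
from h import *
plan(lane(.162),.0258,LY)"
```

```text
scene old1_c [ 0.4684 -0.1584  0.0252] lane d,off [ 0.0222 -0.0034] 0.67
scene old1_c [ 0.4448 -0.1624  0.0069] lane d,off [-0.0018 -0.0035] 0.55
top old1_c [ 0.4665 -0.1606  0.023 ] lane d,off [ 0.0199 -0.0053] 0.59
scene old2_c [ 0.5094 -0.1515  0.0279] lane d,off [ 0.0637 -0.0034] 0.39
top old2_c [ 0.5106 -0.15    0.0242] lane d,off [ 0.0652 -0.0021] 0.75
t 36.47 pos [ 0.6063 -0.1313  0.1164] yaw 0.1657 tilt [ 0. -0.] w 0.0435 F [-0.1 -0.1 -1.1]
target [ 0.5446 -0.1422] 0.12 -> units xyz [-2.505  0.021 -0.145] turn -0.0002
t 36.47 pos [ 0.6063 -0.1313  0.1164] yaw 0.1657 tilt [ 0. -0.] w 0.0435 F [-0.1 -0.1 -1.1]
target [ 0.6058 -0.1319] 0.0258 -> units xyz [-0.025  0.02   3.624] turn -0.0002
```

View pics/d4.png

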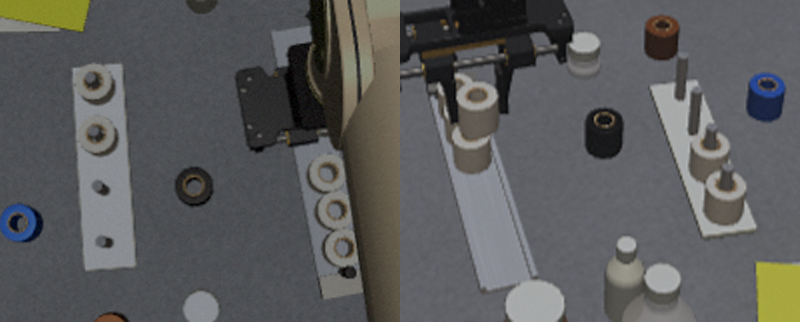

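move_arm([
  [-1, 0, 0.01, 0.5, 0],
  [-1, 0, 0, 0.7, 0],
  [-1, 0, 0, 0.7, 0],
  [-1, 0, 0, 0.7, 0],
  [-1, 0, 0, 0.6, 0],
  [-1, 0, 0, 0.3, 0],
  [-1, 0, 0, 0.12, 0],
  [-1, 0, 0, 0, 0],
  [-1, 0, 0, 0, 0],
])

```text
time: 37.22
ee_pos: [0.6068, -0.1322, 0.0263]
eef_rot: [0.997, 0.082, 0.0, 0.0]
ft_force: [-0.3, -0.3, -0.9]
width: 0.0438
```

```bash
python3 look.py d5; python3 -c "
from h import *
b=cv2.imread('pics/d5_s.png')
cv2.imwrite('pics/d5z.png',cv2.resize(b[190:290,220:310],(630,600),interpolation=cv2.INTER_CUBIC))
plan(lane(.154),.0208,LY)"
```

```text
scene old1_c [0.6615 0.1292 0.0254] lane d,off [0.2601 0.2484] 0.71
scene old1_c [ 0.4674 -0.1611  0.0233] lane d,off [ 0.0207 -0.0059] 0.45
top old1_c [ 0.4673 -0.157   0.0214] lane d,off [ 0.0213 -0.0019] 0.54
scene old2_c [0.6577 0.13   0.0236] lane d,off [0.2565 0.2498] 0.71
scene old2_c [ 0.4716 -0.1595  0.0256] lane d,off [ 0.0251 -0.005 ] 0.67
top old2_c [ 0.5115 -0.1513  0.0237] lane d,off [ 0.0658 -0.0035] 0.59
t 37.52 pos [ 0.6067 -0.1324  0.0264] yaw 0.1649 tilt [ 0.001 -0.   ] w 0.0434 F [ 0.3 -0.4 -0.8]
target [ 0.5446 -0.1422] 0.12 -> units xyz [-2.509 -0.019 -3.747] turn -0.0007
t 37.52 pos [ 0.6067 -0.1324  0.0264] yaw 0.1649 tilt [ 0.001 -0.   ] w 0.0434 F [ 0.3 -0.4 -0.8]
target [ 0.5979 -0.1333] 0.0208 -> units xyz [-0.352 -0.023  0.223] turn -0.0007
```

View pics/d5z.png

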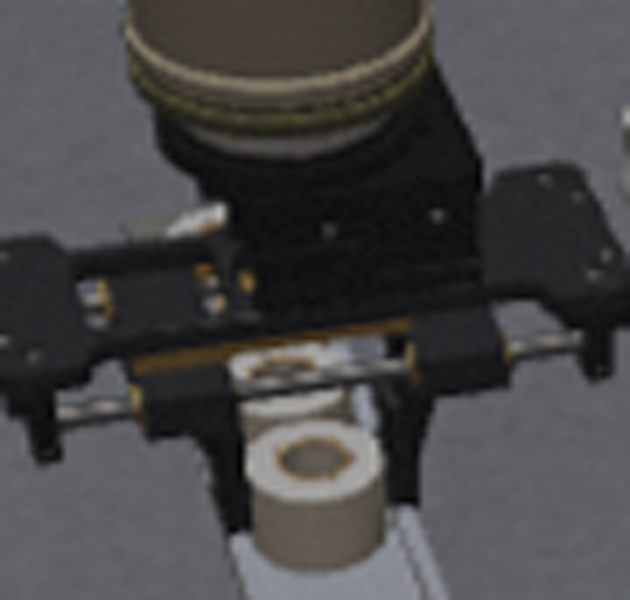

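move_arm([
  [-1, 0, -0.03, 0.08, 0],
  [-1, 0, 0, 0.08, 0],
  [-1, 0, 0, 0.06, 0],
  [-1, 0, 0, 0, 0],
  [-1, 0, 0, 0, 0],
])

```text
time: 37.93
ee_pos: [0.6062, -0.1314, 0.0207]
eef_rot: [0.997, 0.082, -0.0, 0.0]
ft_force: [-2.7, 0.4, 4.7]
width: 0.044
```

Seated lightly. I'll slide it forward until it touches.

move_arm([
  [-1, -0.08, 0, 0, 0],
  [-1, -0.08, 0, 0, 0],
  [-1, -0.06, 0, 0, 0],
  [-1, 0, 0, 0, 0],
  [-1, 0, 0, 0, 0],
])

```text
time: 38.35
ee_pos: [0.601, -0.1325, 0.0206]
eef_rot: [0.997, 0.082, 0.0, 0.0]
ft_force: [1.3, 0.1, 4.0]
width: 0.0438
```

move_arm([
  [-1, -0.05, 0, 0, 0],
  [-1, -0.05, 0, 0, 0],
  [-1, 0, 0, 0, 0],
  [-1, 0, 0, 0, 0],
])

```text
time: 38.68
ee_pos: [0.5987, -0.1328, 0.0206]
eef_rot: [0.997, 0.082, 0.0, 0.0]
ft_force: [3.3, 0.1, 5.2]
width: 0.0437
```

move_arm([
  [-1, -0.05, 0, 0, 0],
  [-1, 0, 0, 0, 0],
  [-1, 0, 0, 0, 0],
])

```text
time: 38.93
ee_pos: [0.5975, -0.133, 0.0206]
eef_rot: [0.997, 0.082, 0.0, 0.0]
ft_force: [3.3, 0.2, 5.4]
width: 0.0438
```

move_arm([
  [-1, -0.05, 0, -0.02, 0],
  [-1, 0, 0, 0, 0],
  [-1, 0, 0, 0, 0],
])

```text
time: 39.18
ee_pos: [0.5954, -0.1333, 0.0206]
eef_rot: [0.997, 0.082, -0.0, 0.0]
ft_force: [0.8, 0.4, 3.9]
width: 0.0434
```

move_arm([
  [-1, -0.05, 0, 0, 0],
  [-1, 0, 0, 0, 0],
  [-1, 0, 0, 0, 0],
])

```text
time: 39.43
ee_pos: [0.5945, -0.1335, 0.0207]
eef_rot: [0.997, 0.082, -0.0, 0.0]
ft_force: [3.4, 0.6, 1.7]
width: 0.0436
```

move_arm([
  [-1, -0.05, 0, 0, 0],
  [-1, 0, 0, 0, 0],
  [-1, 0, 0, 0, 0],
])

```text
time: 39.68
ee_pos: [0.5941, -0.1333, 0.0209]
eef_rot: [0.997, 0.083, 0.001, -0.0]
ft_force: [6.6, 1.1, -0.4]
width: 0.0435
```

```bash
python3 look.py d6; python3 -c "
from h import *
b=cv2.imread('pics/d6_s.png')
cv2.imwrite('pics/d6z.png',cv2.resize(b[190:290,220:310],(630,600),interpolation=cv2.INTER_CUBIC))
plan(lane(.154),.0208,LY)"
```

```text
scene old1_c [0.6139 0.3224 0.0202] lane d,off [0.2451 0.4467] 0.61
top old1_c [ 0.4691 -0.1582  0.0222] lane d,off [ 0.0229 -0.0033] 0.47
top old1_c [0.6614 0.1288 0.0318] lane d,off [0.2599 0.248 ] 0.32
scene old2_c [ 0.4481 -0.1607  0.0031] lane d,off [ 0.0017 -0.0023] 0.26
top old2_c [ 0.5089 -0.1466  0.028 ] lane d,off [0.064  0.0016] 0.76
t 39.98 pos [ 0.5941 -0.1333  0.0208] yaw 0.1653 tilt [0.002 0.   ] w 0.0435 F [ 6.8  1.8 -0.6]
target [ 0.5446 -0.1422] 0.12 -> units xyz [-2.004  0.022 -3.97 ] turn -0.0005
t 39.98 pos [ 0.5941 -0.1333  0.0208] yaw 0.1653 tilt [0.002 0.   ] w 0.0435 F [ 6.8  1.8 -0.6]
target [ 0.5979 -0.1333] 0.0208 -> units xyz [0.149 0.021 0.002] turn -0.0005
```

View pics/d6z.png

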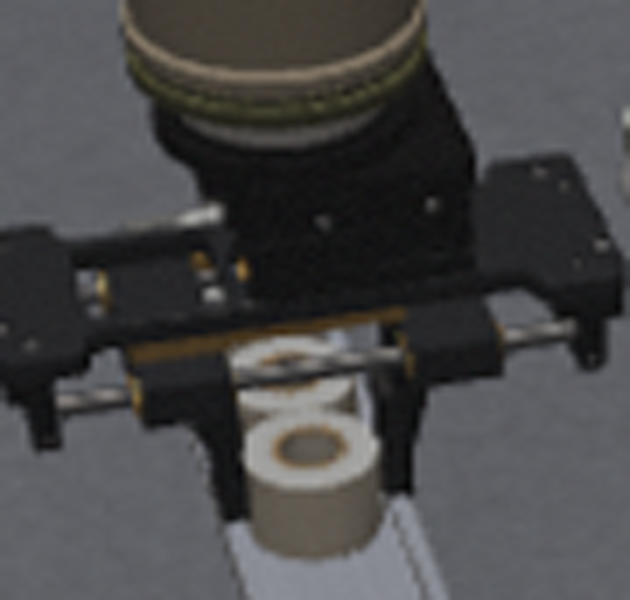

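move_arm([
  [-1, 0, 0, 0, 0],
  [0.0, 0, 0, 0, 0],
  [0.2, 0, 0, 0, 0],
  [0.5, 0, 0, 0, 0],
  [0.5, 0, 0, 0, 0],
  [0.5, 0, 0, -0.5, 0],
  [0.5, 0, 0, -0.9, 0],
  [0.5, 0, 0, -0.9, 0],
  [0.5, 0, 0, -0.9, 0],
  [0.5, 0, 0, -0.9, 0],
  [0.5, 0, -0.5, 0, 0],
  [0.5, 0, -0.7, 0, 0],
])

```text
time: 40.98
ee_pos: [0.589, -0.1056, 0.1254]
eef_rot: [0.997, 0.081, 0.001, 0.001]
ft_force: [0.3, 0.2, 0.3]
width: 0.0654
```

```bash
python3 -c "
from h import *
plan(post(.031),.12,SY)"
```

```text
t 40.98 pos [ 0.589  -0.1056  0.1254] yaw 0.1619 tilt [ 0.002 -0.002] w 0.0654 F [0.3 0.2 0.3]
target [0.5989 0.1224] 0.12 -> units xyz [ 1.86  -8.939  0.202] turn 0.0534
```

move_arm([
  [0.5, 0.15, -0.8, 0, 0],
  [0.5, 0.2, -0.9, 0, 0],
  [0.5, 0.2, -0.9, 0, 0],
  [0.5, 0.2, -0.9, 0, 0],
  [0.5, 0.2, -0.9, 0, 0],
  [0.5, 0.2, -0.9, 0, 0],
  [0.5, 0.2, -0.9, 0, 0],
  [0.5, 0.2, -0.9, 0, 0],
  [0.5, 0.2, -0.9, 0, 0],
  [0.5, 0.1, -0.8, 0, 0],
  [0.5, 0, 0, 0, 0.054],
  [0.5, 0, 0, 0, 0],
])

```text
time: 41.98
ee_pos: [0.5973, 0.1224, 0.1238]
eef_rot: [0.999, 0.04, -0.0, -0.0]
ft_force: [-0.9, -0.2, 0.4]
width: 0.0653
```

move_arm([
  [0.5, 0, 0, 0, 0],
  [0.5, 0, 0, 0, 0],
])

```text
time: 42.15
ee_pos: [0.5979, 0.1194, 0.1234]
eef_rot: [0.999, 0.041, -0.0, 0.0]
ft_force: [1.1, 0.7, -0.1]
width: 0.0656
```

```bash
python3 look.py e2; python3 -c "
from h import *
plan(post(.031),.0235,SY)"
```

```text
scene old1_c [ 0.4697 -0.1614  0.0237] lane d,off [ 0.0229 -0.0065] 0.63
top old1_c [ 0.4691 -0.1599  0.0229] lane d,off [ 0.0226 -0.005 ] 0.71
scene old2_c [0.5729 0.1183 0.0058] lane d,off [0.171  0.2523] 0.55
scene old2_c [ 0.5059 -0.1486  0.0266] lane d,off [0.0607 0.0001] 0.51
top old2_c [ 0.5107 -0.1493  0.0258] lane d,off [ 0.0654 -0.0014] 0.66
t 42.45 pos [0.598  0.1201 0.1233] yaw 0.08 tilt [-0. -0.] w 0.0654 F [0.  0.8 0.6]
target [ 0.5446 -0.1422] 0.12 -> units xyz [-2.965 10.288  0.133] turn -0.0547
t 42.45 pos [0.598  0.1201 0.1233] yaw 0.08 tilt [-0. -0.] w 0.0654 F [0.  0.8 0.6]
target [0.5989 0.1224] 0.0235 -> units xyz [ 0.046 -0.089  3.991] turn 0.0013
```

View pics/e2.png

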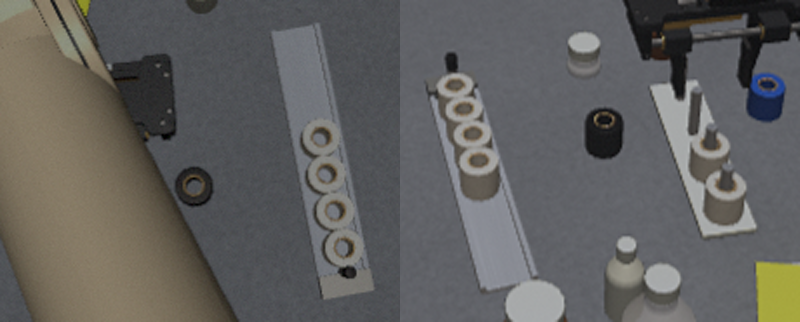

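move_arm([
  [0.5, 0.05, -0.09, 0.7, 0],
  [0.5, 0, 0, 0.9, 0],
  [0.5, 0, 0, 0.9, 0],
  [0.5, 0, 0, 0.9, 0],
  [0.5, 0, 0, 0.58, 0],
  [0.5, 0, 0, 0, 0],
  [0.5, 0, 0, 0, 0],
  [0.2, 0, 0, 0, 0],
  [0.0, 0, 0, 0, 0],
  [-0.3, 0, 0, 0, 0],
  [-1, 0, 0, 0, 0],
  [-1, 0, 0, 0, 0],
], squeeze=12)

```text
time: 43.45
ee_pos: [0.5995, 0.1231, 0.0246]
eef_rot: [0.999, 0.04, 0.001, -0.0]
ft_force: [-0.9, -0.3, 4.1]
width: 0.0429
```

move_arm([
  [-1, 0, 0, 0, 0],
  [-1, 0, 0, 0, 0],
  [-1, 0, 0, 0, 0],
], squeeze=25)

```text
time: 43.7
ee_pos: [0.5995, 0.1231, 0.0246]
eef_rot: [0.999, 0.04, 0.001, -0.0]
ft_force: [-1.2, 0.6, 6.2]
width: 0.0424
```

move_arm([
  [-1, 0, 0, -0.3, 0],
  [-1, 0, 0, -0.5, 0],
  [-1, 0, 0, -0.6, 0],
  [-1, 0, 0, -0.6, 0],
  [-1, 0, 0, -0.6, 0],
  [-1, 0, 0, -0.6, 0],
  [-1, 0, 0, -0.5, 0],
  [-1, 0, 0, 0, 0],
  [-1, 0, 0, 0, 0],
])

```text
time: 44.45
ee_pos: [0.5995, 0.1229, 0.1173]
eef_rot: [0.999, 0.04, 0.001, 0.0]
ft_force: [-0.5, -0.6, -1.2]
width: 0.0425
```

```bash
python3 look.py e3; python3 -c "
from h import *
plan(lane(.206),.115,LY)"
```

```text
scene old1_c [ 0.4689 -0.1624  0.0255] lane d,off [ 0.022  -0.0074] 0.72
scene old1_c [ 4.007e-01 -3.000e-04  1.910e-02] lane d,off [-0.0185  0.1637] 0.5
top old1_c [ 0.47   -0.1583  0.0223] lane d,off [ 0.0238 -0.0036] 0.75
scene old2_c [ 0.5089 -0.1487  0.025 ] lane d,off [ 0.0637 -0.0006] 0.48
top old2_c [ 0.5111 -0.1495  0.0252] lane d,off [ 0.0657 -0.0016] 0.62
t 44.75 pos [0.5986 0.1228 0.1155] yaw 0.0802 tilt [-0.001 -0.   ] w 0.0425 F [-0.2 -0.6  0. ]
target [ 0.5446 -0.1422] 0.12 -> units xyz [-3.    10.392 -0.176] turn -0.0546
t 44.75 pos [0.5986 0.1228 0.1155] yaw 0.0802 tilt [-0.001 -0.   ] w 0.0425 F [-0.2 -0.6  0. ]
target [ 0.6492 -0.1247] 0.115 -> units xyz [ 1.224 10.029  0.018] turn -0.0546
```

View pics/e3.png

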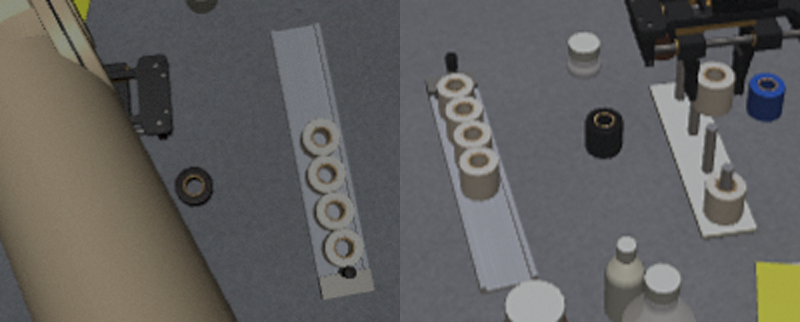

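move_arm([
  [-1, 0.1, 0.6, 0, 0],
  [-1, 0.12, 0.8, 0, 0],
  [-1, 0.12, 0.9, 0, 0],
  [-1, 0.12, 0.9, 0, 0],
  [-1, 0.12, 0.9, 0, 0],
  [-1, 0.12, 0.9, 0, 0],
  [-1, 0.12, 0.9, 0, 0],
  [-1, 0.12, 0.9, 0, 0],
  [-1, 0.12, 0.9, 0, 0],
  [-1, 0.12, 0.9, 0, 0],
  [-1, 0.06, 0.8, 0, 0],
  [-1, 0, 0.65, 0, -0.055],
])

```text
time: 45.75
ee_pos: [0.65, -0.1271, 0.1156]
eef_rot: [0.997, 0.082, -0.0, 0.0]
ft_force: [-0.5, -0.4, 0.1]
width: 0.0425
```

move_arm([
  [-1, 0, 0, 0, 0],
  [-1, 0, 0, 0, 0],
  [-1, 0, 0, 0, 0],
])

```text
time: 46.0
ee_pos: [0.6499, -0.1238, 0.116]
eef_rot: [0.997, 0.083, -0.0, -0.0]
ft_force: [0.1, 0.6, -0.5]
width: 0.0427
```

```bash
python3 look.py e4; python3 -c "
from h import *
plan(lane(.206),.0258,LY)"
```

```text
scene old1_c [ 0.4683 -0.1623  0.0232] lane d,off [ 0.0214 -0.0072] 0.62
top old1_c [ 0.4687 -0.1562  0.0242] lane d,off [ 0.0228 -0.0012] 0.55
scene old2_c [ 0.5097 -0.1519  0.0276] lane d,off [ 0.064  -0.0038] 0.55
scene old2_c [ 0.647  -0.1234  0.1213] lane d,off [0.2041 0.0016] 0.49
top old2_c [ 0.5102 -0.149   0.0247] lane d,off [ 0.0649 -0.0011] 0.64
top old2_c [0.5666 0.1213 0.0072] lane d,off [0.1652 0.2562] 0.29
t 46.3 pos [ 0.65   -0.1243  0.1164] yaw 0.1672 tilt [ 0. -0.] w 0.0427 F [-0.1 -0.6 -0.9]
target [ 0.5446 -0.1422] 0.12 -> units xyz [-4.276e+00  2.000e-03 -1.440e-01] turn 0.0008
t 46.3 pos [ 0.65   -0.1243  0.1164] yaw 0.1672 tilt [ 0. -0.] w 0.0427 F [-0.1 -0.6 -0.9]
target [ 0.6492 -0.1247] 0.0258 -> units xyz [-0.037  0.007  3.624] turn 0.0008
```

View pics/e4.png

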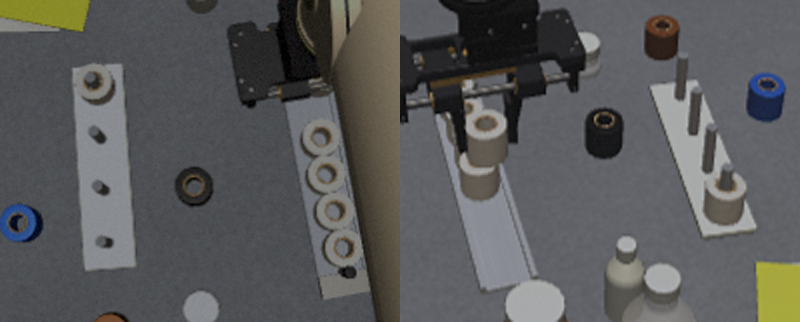

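move_arm([
  [-1, 0, -0.02, 0.5, 0],
  [-1, 0, 0, 0.7, 0],
  [-1, 0, 0, 0.7, 0],
  [-1, 0, 0, 0.7, 0],
  [-1, 0, 0, 0.6, 0],
  [-1, 0, 0, 0.3, 0],
  [-1, 0, 0, 0.12, 0],
  [-1, 0, 0, 0, 0],
  [-1, 0, 0, 0, 0],
])

```text
time: 47.05
ee_pos: [0.6504, -0.1246, 0.0265]
eef_rot: [0.997, 0.083, 0.001, 0.0]
ft_force: [1.5, -0.5, -0.2]
width: 0.0426
```

```bash
python3 look.py e5; python3 -c "
from h import *
b=cv2.imread('pics/e5_s.png')
cv2.imwrite('pics/e5z.png',cv2.resize(b[210:310,225:315],(630,600),interpolation=cv2.INTER_CUBIC))
plan(lane(.198),.0208,LY)"
```

```text
top old1_c [ 0.4688 -0.1625  0.0231] lane d,off [ 0.0218 -0.0075] 0.9
top old1_c [0.7704 0.005  0.0423] lane d,off [0.347  0.1078] 0.19
scene old2_c [ 0.5069 -0.1482  0.0258] lane d,off [0.0618 0.0003] 0.61
top old2_c [ 0.5123 -0.1497  0.0251] lane d,off [ 0.0669 -0.002 ] 0.7
t 47.35 pos [ 0.6502 -0.1247  0.0264] yaw 0.1665 tilt [ 0.001 -0.   ] w 0.0427 F [ 0.5  0.1 -1.6]
target [ 0.5446 -0.1422] 0.12 -> units xyz [-4.279 -0.007 -3.748] turn 0.0003
t 47.35 pos [ 0.6502 -0.1247  0.0264] yaw 0.1665 tilt [ 0.001 -0.   ] w 0.0427 F [ 0.5  0.1 -1.6]
target [ 0.6413 -0.126 ] 0.0208 -> units xyz [-0.362 -0.007  0.223] turn 0.0003
```

View pics/e5z.png

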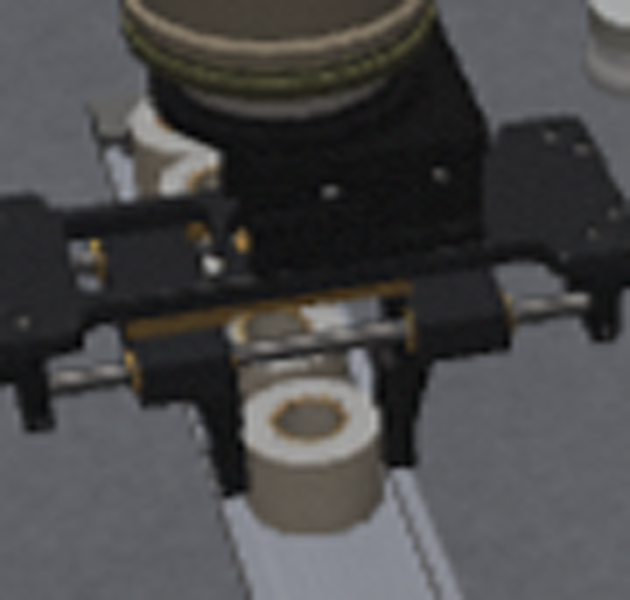

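move_arm([
  [-1, 0, -0.01, 0.08, 0],
  [-1, 0, 0, 0.08, 0],
  [-1, 0, 0, 0.05, 0],
  [-1, 0, 0, 0, 0],
  [-1, 0, 0, 0, 0],
])

```text
time: 47.77
ee_pos: [0.6498, -0.1243, 0.0207]
eef_rot: [0.997, 0.083, -0.0, 0.0]
ft_force: [-2.5, -0.2, 2.5]
width: 0.0425
```

move_arm([
  [-1, -0.08, 0, 0, 0],
  [-1, -0.08, 0, 0, 0],
  [-1, -0.08, 0, 0, 0],
  [-1, 0, 0, 0, 0],
  [-1, 0, 0, 0, 0],
])

```text
time: 48.18
ee_pos: [0.6437, -0.1254, 0.0206]
eef_rot: [0.997, 0.083, -0.0, 0.0]
ft_force: [-1.1, 0.1, 2.5]
width: 0.0425
```

move_arm([
  [-1, -0.05, 0, 0, 0],
  [-1, -0.05, 0, 0, 0],
  [-1, 0, 0, 0, 0],
  [-1, 0, 0, 0, 0],
])

```text
time: 48.52
ee_pos: [0.6415, -0.1258, 0.0206]
eef_rot: [0.997, 0.083, 0.0, 0.0]
ft_force: [0.2, 0.3, 2.5]
width: 0.0427
```

move_arm([
  [-1, -0.05, 0, 0, 0],
  [-1, 0, 0, 0, 0],
  [-1, 0, 0, 0, 0],
])

```text
time: 48.77
ee_pos: [0.6403, -0.126, 0.0206]
eef_rot: [0.997, 0.083, 0.0, 0.0]
ft_force: [1.4, -0.6, 2.3]
width: 0.0425
```

move_arm([
  [-1, -0.05, 0, 0, 0],
  [-1, 0, 0, 0, 0],
  [-1, 0, 0, 0, 0],
])

```text
time: 49.02
ee_pos: [0.639, -0.1261, 0.0206]
eef_rot: [0.997, 0.083, 0.0, 0.0]
ft_force: [0.9, 0.2, 2.9]
width: 0.0423
```

move_arm([
  [-1, -0.05, 0, 0, 0],
  [-1, 0, 0, 0, 0],
  [-1, 0, 0, 0, 0],
])

```text
time: 49.27
ee_pos: [0.6379, -0.1263, 0.0206]
eef_rot: [0.997, 0.083, 0.0, 0.0]
ft_force: [3.5, 0.3, 1.5]
width: 0.0424
```

move_arm([
  [-1, -0.05, 0, 0, 0],
  [-1, 0, 0, 0, 0],
  [-1, 0, 0, 0, 0],
])

```text
time: 49.52
ee_pos: [0.6377, -0.1261, 0.0208]
eef_rot: [0.997, 0.083, 0.001, -0.0]
ft_force: [6.9, 2.4, -2.3]
width: 0.0423
```

Contact (7 N, motion stalled). Releasing, then the last roll.

move_arm([
  [-1, 0, 0, 0, 0],
  [0.0, 0, 0, 0, 0],
  [0.2, 0, 0, 0, 0],
  [0.5, 0, 0, 0, 0],
  [0.5, 0, 0, 0, 0],
  [0.5, 0, 0, -0.5, 0],
  [0.5, 0, 0, -0.9, 0],
  [0.5, 0, 0, -0.9, 0],
  [0.5, 0, 0, -0.9, 0],
  [0.5, 0, 0, -0.9, 0],
  [0.5, 0, -0.5, 0, 0],
  [0.5, 0, -0.7, 0, 0],
])

```text
time: 50.52
ee_pos: [0.6325, -0.0986, 0.1255]
eef_rot: [0.997, 0.082, 0.002, 0.001]
ft_force: [-0.4, 0.6, -0.9]
width: 0.0651
```

```bash
python3 look.py f1; python3 -c "
from h import *
plan(post(.093),.12,SY)"
```

```text
scene old1_c [ 0.4448 -0.162   0.0052] lane d,off [-0.0017 -0.0031] 0.57
scene old1_c [ 0.4705 -0.1601  0.0259] lane d,off [ 0.0239 -0.0054] 0.51
scene old1_c [ 0.4002 -0.0008  0.0161] lane d,off [-0.0191  0.1633] 0.47
scene old2_c [ 0.5068 -0.148   0.0273] lane d,off [0.0617 0.0005] 0.45
top old2_c [0.7727 0.0044 0.0417] lane d,off [0.3492 0.1068] 0.21
t 50.82 pos [ 0.6315 -0.098   0.123 ] yaw 0.1657 tilt [-0.    -0.001] w 0.0652 F [ 0.7 -0.3 -0.3]
target [ 0.5446 -0.1422] 0.12 -> units xyz [-3.718  1.171  0.121] turn -0.0002
t 50.82 pos [ 0.6315 -0.098   0.123 ] yaw 0.1657 tilt [-0.    -0.001] w 0.0652 F [ 0.7 -0.3 -0.3]
target [0.6607 0.1272] 0.12 -> units xyz [ 2.639 -8.693  0.113] turn 0.0558
```

View pics/f1.png

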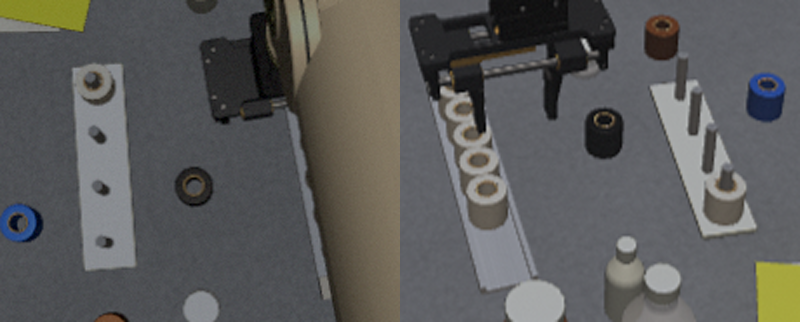

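move_arm([
  [0.5, 0.2, -0.7, 0, 0],
  [0.5, 0.25, -0.9, 0, 0],
  [0.5, 0.3, -0.9, 0, 0],
  [0.5, 0.3, -0.9, 0, 0],
  [0.5, 0.3, -0.9, 0, 0],
  [0.5, 0.3, -0.9, 0, 0],
  [0.5, 0.3, -0.9, 0, 0],
  [0.5, 0.3, -0.9, 0, 0],
  [0.5, 0.3, -0.9, 0, 0],
  [0.5, 0.1, -0.83, 0, 0],
  [0.5, 0, 0, 0, 0.056],
  [0.5, 0, 0, 0, 0],
])

```text
time: 51.82
ee_pos: [0.6606, 0.1303, 0.1227]
eef_rot: [0.999, 0.038, -0.0, -0.0]
ft_force: [0.5, -0.1, -0.1]
width: 0.0653
```

move_arm([
  [0.5, 0, 0, 0, 0],
  [0.5, 0, 0, 0, 0],
])

```text
time: 51.98
ee_pos: [0.6611, 0.1274, 0.1228]
eef_rot: [0.999, 0.039, -0.0, 0.001]
ft_force: [-0.3, -1.1, 0.6]
width: 0.0651
```

```bash
python3 look.py f2; python3 -c "
from h import *
plan(post(.093),.0235,SY)"
```

```text
scene old1_c [ 0.4708 -0.1587  0.0269] lane d,off [ 0.0245 -0.0041] 0.51
top old1_c [ 0.4678 -0.161   0.0234] lane d,off [ 0.0211 -0.0059] 0.64
top old1_c [ 0.5107 -0.1466  0.0238] lane d,off [0.0658 0.0012] 0.35
top old1_c [0.7723 0.0048 0.041 ] lane d,off [0.3489 0.1073] 0.22
scene old2_c [ 0.508  -0.1468  0.0268] lane d,off [0.0631 0.0014] 0.5
top old2_c [ 0.5086 -0.1479  0.0259] lane d,off [0.0635 0.0003] 0.81
t 52.28 pos [0.6609 0.1287 0.1231] yaw 0.0784 tilt [ 0. -0.] w 0.0654 F [-0.8 -0.7 -0.7]
target [ 0.5446 -0.1422] 0.12 -> units xyz [-5.485 10.439  0.125] turn -0.0557
t 52.28 pos [0.6609 0.1287 0.1231] yaw 0.0784 tilt [ 0. -0.] w 0.0654 F [-0.8 -0.7 -0.7]
target [0.6607 0.1272] 0.0235 -> units xyz [-0.011  0.059  3.984] turn 0.0003
```

View pics/f2.png

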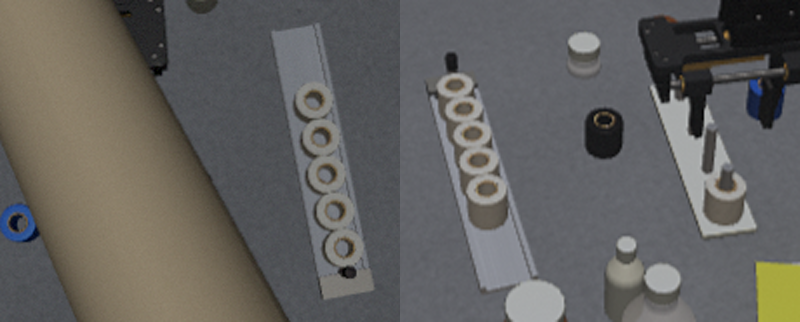

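move_arm([
  [0.5, 0, 0.06, 0.7, 0],
  [0.5, 0, 0, 0.9, 0],
  [0.5, 0, 0, 0.9, 0],
  [0.5, 0, 0, 0.9, 0],
  [0.5, 0, 0, 0.57, 0],
  [0.5, 0, 0, 0, 0],
  [0.5, 0, 0, 0, 0],
  [0.2, 0, 0, 0, 0],
  [0.0, 0, 0, 0, 0],
  [-0.3, 0, 0, 0, 0],
  [-1, 0, 0, 0, 0],
  [-1, 0, 0, 0, 0],
], squeeze=12)

```text
time: 53.28
ee_pos: [0.6614, 0.128, 0.0248]
eef_rot: [0.999, 0.039, 0.001, -0.0]
ft_force: [-0.8, 0.3, 4.0]
width: 0.0442
```

move_arm([
  [-1, 0, 0, 0, 0],
  [-1, 0, 0, 0, 0],
  [-1, 0, 0, 0, 0],
], squeeze=25)

```text
time: 53.53
ee_pos: [0.6614, 0.1281, 0.0247]
eef_rot: [0.999, 0.039, 0.001, -0.0]
ft_force: [-0.4, -0.4, 5.7]
width: 0.0437
```

move_arm([
  [-1, 0, 0, -0.3, 0],
  [-1, 0, 0, -0.5, 0],
  [-1, 0, 0, -0.6, 0],
  [-1, 0, 0, -0.6, 0],
  [-1, 0, 0, -0.6, 0],
  [-1, 0, 0, -0.6, 0],
  [-1, 0, 0, -0.5, 0],
  [-1, 0, 0, 0, 0],
  [-1, 0, 0, 0, 0],
])

```text
time: 54.28
ee_pos: [0.6613, 0.1278, 0.1171]
eef_rot: [0.999, 0.039, 0.001, 0.0]
ft_force: [0.4, -0.4, -1.5]
width: 0.044
```

```bash
python3 look.py f3; python3 -c "
from h import *
plan(lane(.250),.115,LY)"
```

```text
scene old1_c [ 0.447  -0.1642  0.0052] lane d,off [ 0.0001 -0.0056] 0.66
scene old1_c [ 0.4681 -0.1609  0.0252] lane d,off [ 0.0214 -0.0058] 0.5
scene old1_c [ 0.4399 -0.163   0.0509] lane d,off [-0.0067 -0.0032] 0.3
top old1_c [ 0.4704 -0.1607  0.0216] lane d,off [ 0.0237 -0.006 ] 0.85
top old1_c [ 0.5113 -0.1484  0.0229] lane d,off [ 0.0661 -0.0006] 0.29
scene old2_c [ 0.5105 -0.1482  0.0285] lane d,off [ 0.0654 -0.0003] 0.62
top old2_c [ 0.5124 -0.1485  0.0258] lane d,off [ 0.0672 -0.0009] 0.6
t 54.58 pos [0.6605 0.1276 0.1154] yaw 0.0786 tilt [-0.001 -0.   ] w 0.0438 F [-0.2 -0.5 -2.1]
target [ 0.5446 -0.1422] 0.12 -> units xyz [-5.467 10.395 -0.176] turn -0.0556
t 54.58 pos [0.6605 0.1276 0.1154] yaw 0.0786 tilt [-0.001 -0.   ] w 0.0438 F [-0.2 -0.5 -2.1]
target [ 0.6926 -0.1174] 0.115 -> units xyz [0.51  9.871 0.016] turn -0.0556
```

View pics/f3.png

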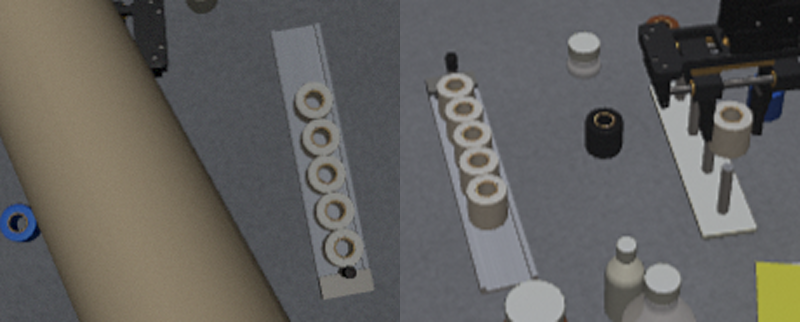

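move_arm([
  [-1, 0, 0.6, 0, 0],
  [-1, 0.04, 0.8, 0, 0],
  [-1, 0.05, 0.9, 0, 0],
  [-1, 0.05, 0.9, 0, 0],
  [-1, 0.05, 0.9, 0, 0],
  [-1, 0.05, 0.9, 0, 0],
  [-1, 0.05, 0.9, 0, 0],
  [-1, 0.05, 0.9, 0, 0],
  [-1, 0.05, 0.9, 0, 0],
  [-1, 0.05, 0.9, 0, 0],
  [-1, 0.03, 0.8, 0, 0],
  [-1, 0, 0.48, 0, -0.056],
])

```text
time: 55.58
ee_pos: [0.6916, -0.1221, 0.1158]
eef_rot: [0.997, 0.081, -0.0, 0.001]
ft_force: [0.2, -0.5, -1.4]
width: 0.0436
```

move_arm([
  [-1, 0, 0, 0, 0],
  [-1, 0, 0, 0, 0],
  [-1, 0, 0, 0, 0],
])

```text
time: 55.83
ee_pos: [0.6918, -0.1163, 0.1161]
eef_rot: [0.997, 0.083, -0.0, -0.001]
ft_force: [0.1, 0.7, -1.0]
width: 0.0438
```

```bash
python3 look.py f4; python3 -c "
from h import *
plan(lane(.250),.0258,LY)"
```

```text
top old1_c [ 0.469  -0.1605  0.0265] lane d,off [ 0.0224 -0.0056] 0.55
scene old2_c [ 0.5087 -0.1467  0.0295] lane d,off [0.0638 0.0015] 0.4
top old2_c [ 0.5088 -0.1469  0.0249] lane d,off [0.0639 0.0012] 0.56
top old2_c [0.6136 0.3207 0.0195] lane d,off [0.2445 0.4451] 0.53
top old2_c [ 0.4421 -0.1549  0.0546] lane d,off [-0.0032  0.0044] 0.2
t 56.13 pos [ 0.692  -0.1168  0.1164] yaw 0.1671 tilt [0. 0.] w 0.0439 F [ 0.4  0.2 -0.3]
target [ 0.5446 -0.1422] 0.12 -> units xyz [-5.982  0.022 -0.145] turn 0.0007
t 56.13 pos [ 0.692  -0.1168  0.1164] yaw 0.1671 tilt [0. 0.] w 0.0439 F [ 0.4  0.2 -0.3]
target [ 0.6926 -0.1174] 0.0258 -> units xyz [0.018 0.029 3.623] turn 0.0007
```

View pics/f4.png

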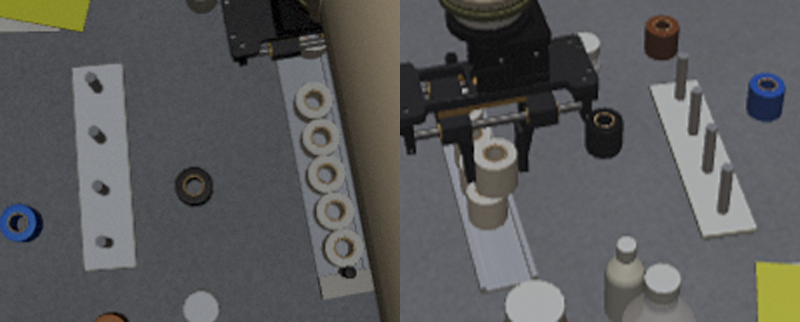

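move_arm([
  [-1, 0, 0, 0.5, 0],
  [-1, 0, 0, 0.7, 0],
  [-1, 0, 0, 0.7, 0],
  [-1, 0, 0, 0.7, 0],
  [-1, 0, 0, 0.6, 0],
  [-1, 0, 0, 0.3, 0],
  [-1, 0, 0, 0.12, 0],
  [-1, 0, 0, 0, 0],
  [-1, 0, 0, 0, 0],
])

```text
time: 56.88
ee_pos: [0.6925, -0.1175, 0.0265]
eef_rot: [0.997, 0.083, 0.001, 0.0]
ft_force: [0.2, -0.3, -0.2]
width: 0.0437
```

```bash
python3 look.py f5; python3 -c "
from h import *
b=cv2.imread('pics/f5_s.png')
cv2.imwrite('pics/f5z.png',cv2.resize(b[220:320,225:315],(630,600),interpolation=cv2.INTER_CUBIC))
plan(lane(.240),.0208,LY)"
```

```text
scene old1_c [ 0.472  -0.1585  0.0251] lane d,off [ 0.0257 -0.0041] 0.62
top old1_c [ 0.4678 -0.1578  0.0199] lane d,off [ 0.0217 -0.0027] 0.57
top old1_c [0.6149 0.3246 0.0195] lane d,off [0.2464 0.4488] 0.16
scene old2_c [ 0.5094 -0.1478  0.0267] lane d,off [0.0643 0.0003] 0.55
scene old2_c [0.5674 0.1177 0.0061] lane d,off [0.1654 0.2525] 0.3
top old2_c [ 0.5113 -0.1471  0.0222] lane d,off [0.0664 0.0006] 0.86
t 57.18 pos [ 0.6923 -0.1176  0.0265] yaw 0.1665 tilt [ 0.001 -0.   ] w 0.0437 F [-0.   0.3 -0.7]
target [ 0.5446 -0.1422] 0.12 -> units xyz [-5.986 -0.009 -3.747] turn 0.0003
t 57.18 pos [ 0.6923 -0.1176  0.0265] yaw 0.1665 tilt [ 0.001 -0.   ] w 0.0437 F [-0.   0.3 -0.7]
target [ 0.6827 -0.119 ] 0.0208 -> units xyz [-0.389 -0.008  0.226] turn 0.0003
```

View pics/f5z.png

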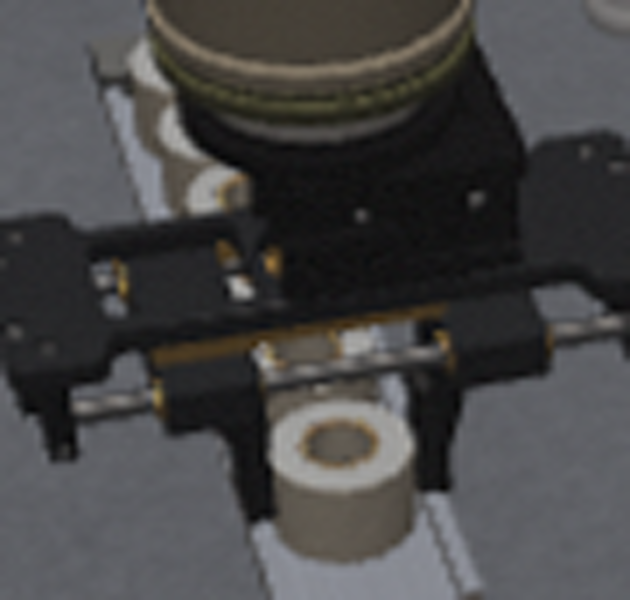

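move_arm([
  [-1, 0, -0.01, 0.08, 0],
  [-1, 0, 0, 0.08, 0],
  [-1, 0, 0, 0.05, 0],
  [-1, 0, 0, 0, 0],
  [-1, 0, 0, 0, 0],
])

```text
time: 57.6
ee_pos: [0.6919, -0.1174, 0.0208]
eef_rot: [0.997, 0.083, -0.0, 0.0]
ft_force: [-2.5, 0.5, 3.6]
width: 0.0438
```

move_arm([
  [-1, -0.08, 0, 0, 0],
  [-1, -0.08, 0, 0, 0],
  [-1, -0.08, 0, 0, 0],
  [-1, 0, 0, 0, 0],
  [-1, 0, 0, 0, 0],
])

```text
time: 58.02
ee_pos: [0.686, -0.1184, 0.0208]
eef_rot: [0.997, 0.083, 0.0, 0.0]
ft_force: [0.4, 0.6, 4.1]
width: 0.0435
```

move_arm([
  [-1, -0.05, 0, 0, 0],
  [-1, -0.05, 0, 0, 0],
  [-1, 0, 0, 0, 0],
  [-1, 0, 0, 0, 0],
])

```text
time: 58.35
ee_pos: [0.6838, -0.1188, 0.0208]
eef_rot: [0.997, 0.083, 0.0, 0.0]
ft_force: [1.2, 0.2, 3.8]
width: 0.0437
```

move_arm([
  [-1, -0.05, 0, 0, 0],
  [-1, 0, 0, 0, 0],
  [-1, 0, 0, 0, 0],
])

```text
time: 58.6
ee_pos: [0.6825, -0.119, 0.0208]
eef_rot: [0.997, 0.083, 0.0, 0.0]
ft_force: [2.1, 1.5, 4.6]
width: 0.044
```

move_arm([
  [-1, -0.05, 0, 0, 0],
  [-1, 0, 0, 0, 0],
  [-1, 0, 0, 0, 0],
])

```text
time: 58.85
ee_pos: [0.6813, -0.1191, 0.0208]
eef_rot: [0.997, 0.083, 0.0, 0.0]
ft_force: [3.4, 0.9, 5.8]
width: 0.0435
```

move_arm([
  [-1, -0.05, 0, -0.02, 0],
  [-1, 0, 0, 0, 0],
  [-1, 0, 0, 0, 0],
])

```text
time: 59.1
ee_pos: [0.6802, -0.1192, 0.0209]
eef_rot: [0.997, 0.083, 0.0, -0.0]
ft_force: [5.8, 1.4, 0.7]
width: 0.0435
```

move_arm([
  [-1, -0.05, 0, 0, 0],
  [-1, 0, 0, 0, 0],
  [-1, 0, 0, 0, 0],
])

```text
time: 59.35
ee_pos: [0.6797, -0.1191, 0.0211]
eef_rot: [0.997, 0.083, 0.001, -0.0]
ft_force: [9.6, 0.7, -0.2]
width: 0.0437
```

move_arm([
  [-1, -0.05, 0, 0, 0],
  [-1, 0, 0, 0, 0],
  [-1, 0, 0, 0, 0],
])

```text
time: 59.6
ee_pos: [0.6795, -0.1192, 0.0215]
eef_rot: [0.997, 0.083, 0.002, -0.0]
ft_force: [12.9, 1.2, -1.6]
width: 0.0438
```

move_arm([
  [-1, -0.04, 0, 0, 0],
  [-1, 0, 0, 0, 0],
  [-1, 0, 0, 0, 0],
])

```text
time: 59.85
ee_pos: [0.6793, -0.1192, 0.0219]
eef_rot: [0.997, 0.083, 0.003, -0.0]
ft_force: [15.9, 1.8, -1.6]
width: 0.0438
```

move_arm([
  [-1, 0.06, 0, 0, 0],
  [0.1, 0, 0, 0, 0],
  [0.3, 0, 0, 0, 0],
  [0.5, 0, 0, 0, 0],
  [0.5, 0, 0, 0, 0],
  [0.5, 0, 0, -0.5, 0],
  [0.5, 0, 0, -0.9, 0],
  [0.5, 0, 0, -0.9, 0],
  [0.5, 0, 0, -0.9, 0],
  [0.5, 0, 0, -0.9, 0],
  [0.5, 0, 0, -0.9, 0],
  [0.5, 0, 0, -0.9, 0],
])

```text
time: 60.85
ee_pos: [0.6775, -0.1197, 0.1707]
eef_rot: [0.997, 0.083, 0.0, 0.0]
ft_force: [0.1, -0.0, 0.3]
width: 0.065
```

move_arm([
  [0.5, 0, -0.7, 0, 0],
  [0.5, 0, -0.9, 0, 0],
  [0.5, 0, -0.9, 0, 0],
  [0.5, 0, -0.9, 0, 0],
  [0.5, 0, -0.9, 0, 0],
  [0.5, 0, -0.9, 0, 0],
  [0.5, 0, -0.9, 0, 0],
  [0.5, 0, -0.9, 0, 0],
  [0.5, 0, -0.9, 0, 0],
  [0.5, 0, -0.9, 0, 0],
  [0.5, 0, -0.5, 0, 0],
  [0.5, 0, 0, 0, 0],
])

```text
time: 61.85
ee_pos: [0.6383, 0.1135, 0.1695]
eef_rot: [0.996, 0.086, 0.0, -0.001]
ft_force: [-0.3, 0.1, -0.2]
width: 0.0656
```

```bash
python3 look.py g1
python3 - <<'E'
from h import *
a=cv2.imread('pics/g1_t.png'); b=cv2.imread('pics/g1_s.png')
cv2.imwrite('pics/g1z.png',np.hstack([cv2.resize(a[160:340,350:440],(300,600),interpolation=cv2.INTER_CUBIC),cv2.resize(b[205:330,225:305],(384,600),interpolation=cv2.INTER_CUBIC)]))
E
```

```text
scene old1_c [ 0.4672 -0.1584  0.0285] lane d,off [ 0.0209 -0.0032] 0.81
scene old1_c [0.7711 0.     0.0441] lane d,off [0.3469 0.1028] 0.59
top old1_c [ 0.4653 -0.1602  0.0217] lane d,off [ 0.0188 -0.0046] 0.76
top old1_c [ 5.709e-01 -1.409e-01  3.000e-04] lane d,off [ 0.1261 -0.0031] 0.2
scene old2_c [ 0.5067 -0.1484  0.0284] lane d,off [0.0616 0.0001] 0.64
top old2_c [ 0.511  -0.1479  0.0235] lane d,off [ 0.0659 -0.0001] 0.75
top old2_c [0.4099 0.344  0.0116] lane d,off [0.0474 0.5017] 0.34
t 62.15 pos [0.6397 0.1078 0.1685] yaw 0.1643 tilt [-0.    -0.001] w 0.0651 F [ 0.3 -0.7  0. ]
target [ 0.5446 -0.1422] 0.12 -> units xyz [-5.387  9.24   1.946] turn -0.0011
```

View pics/g1z.png

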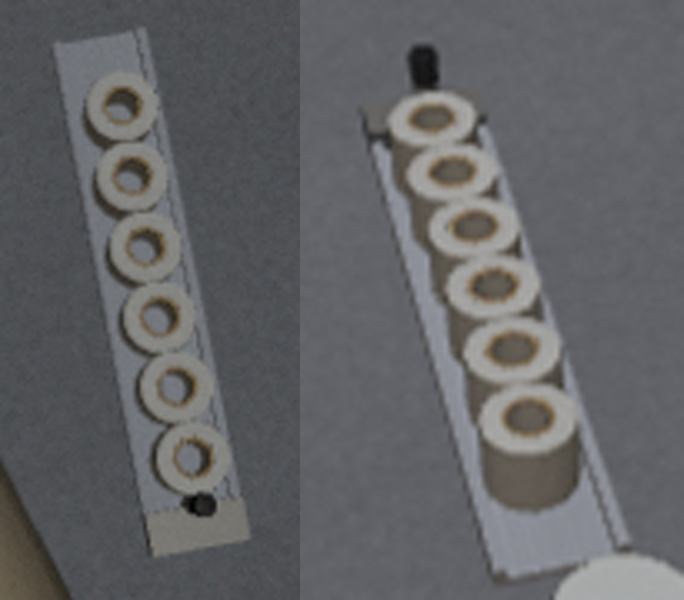

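View pics/g1_s.png

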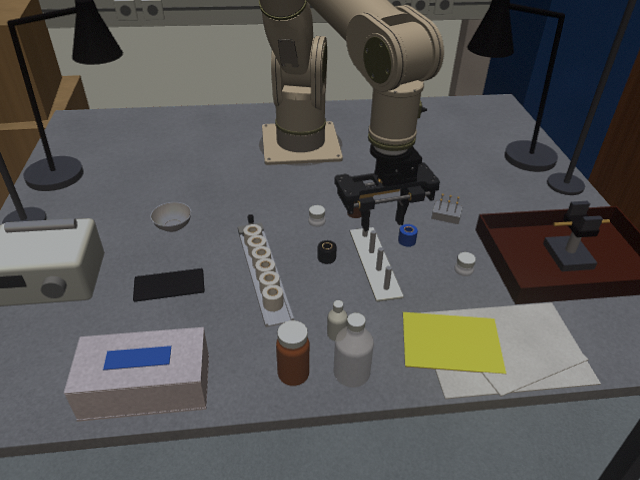

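Run:
```python
from h import *
a=cv2.imread('pics/g1_t.png')
p=[(350+x*.3,160+y*.3) for x,y in [(193,457),(176,387),(159,317),(145,247),(132,176),(122,105)]]
w=unproj("top",p,.042)[:,:2]; v=w-STOP
d=v@[np.cos(LY),np.sin(LY)]; o=v@[-np.sin(LY),np.cos(LY)]
print("top",d.round(4),o.round(4),np.linalg.norm(np.diff(w,axis=0),axis=1).round(4))
p=[(225+(x-300)/4.8,205+y/4.8) for x,y in [(432,118),(453,172),(475,226),(494,285),(512,348),(529,416)]]
w=unproj("scene",p,.042)[:,:2]; v=w-STOP
print("scene",(v@[np.cos(LY),np.sin(LY)]).round(4),(v@[-np.sin(LY),np.cos(LY)]).round(4),np.linalg.norm(np.diff(w,axis=0),axis=1).round(4))
```

```text
top [0.0217 0.0638 0.1064 0.1492 0.1931 0.2372] [-0.002   0.      0.0021  0.0024  0.0019 -0.0005] [0.0422 0.0426 0.0428 0.0439 0.0442]
scene [0.0241 0.0678 0.1095 0.1523 0.1954 0.2391] [-0.0024 -0.0004  0.0019  0.0021  0.0014 -0.0004] [0.0437 0.0418 0.0428 0.0431 0.0438]
```

move_arm([
  [0.5, 0, 0, -0.5, 0],
  [0.5, 0, 0, -0.5, 0],
  [0.5, 0, 0, 0, 0],
  [0.5, 0, 0, 0, 0],
  [0.5, 0, 0, 0, 0],
  [0.5, 0, 0, 0, 0],
  [0.5, 0, 0, 0, 0],
  [0.5, 0, 0, 0, 0],
  [0.5, 0, 0, 0, 0],
  [0.5, 0, 0, 0, 0],
  [0.5, 0, 0, 0, 0],
  [0.5, 0, 0, 0, 0],
])

```text
time: 63.15
ee_pos: [0.6393, 0.1096, 0.1935]
eef_rot: [0.997, 0.083, -0.0, 0.0]
ft_force: [0.6, 0.4, -0.8]
width: 0.0653
```

Run:
```python
from h import *
a=r.camera("scene")[:,:,::-1]; t=r.camera("top")[:,:,::-1]
cv2.imwrite('pics/g2.png',np.hstack([cv2.resize(t[160:340,350:440],(300,600)),cv2.resize(a[205:330,225:305],(384,600))]))
o=cv2.imread('pics/g1_s.png'); d=cv2.absdiff(o,np.ascontiguousarray(a)).max(2); print("lane diff",np.percentile(d[215:330,230:300],99.5))
o=cv2.imread('pics/scene0.png'); d=cv2.absdiff(o,np.ascontiguousarray(a)).max(2)
for n,(u,v) in dict(bowl=(171,217),phone=(168,284),pot=(317,215),pot2=(466,262),spray=(337,322),bur=(447,209),black=(327,251),blue=(408,235)).items(): print(n,np.percentile(d[v-14:v+14,u-16:u+16],98))
print(r.read_state()["time"])
```

```text
lane diff 3.0
bowl 8.0
phone 6.0
pot 9.0
pot2 9.0
spray 9.0
bur 7.0
black 7.0
blue 8.0
63.25
```

View pics/g2.png

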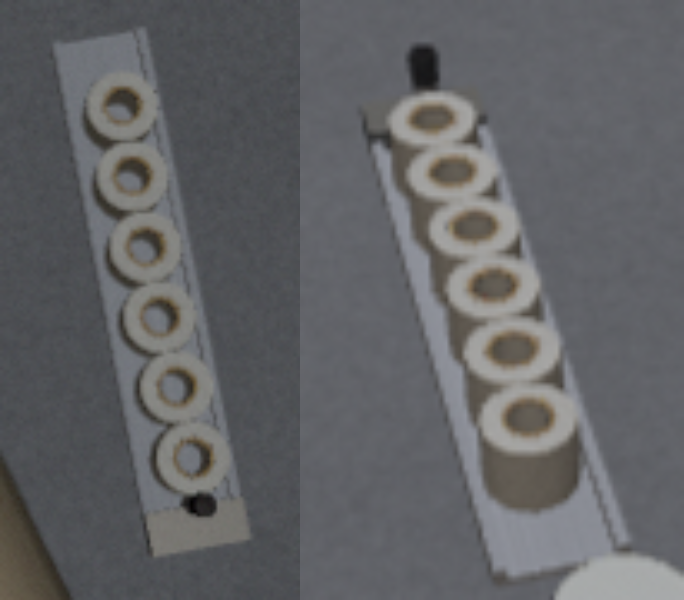

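The row is unchanged after another second: six rolls, first at (192,457) behind the knob at (202,503), evenly spaced and flat. The bystanders haven't moved, so I'm handing in.

```bash
python3 -c "
from bench import r
print(r.close_job())"
```

```text
the job is handed in; nothing more can be done
None
```

The tape lane is restocked and the job was handed in at about 63 s.

- **Stop pin:** I tugged it up with about 15.5 N (highest reading 15.9 N), it rose about 6 mm and held, and I let it back down.
- **Old rolls:** both were slid forward in their order against the stop.
- **New rolls:** all four posts held one, and each was lifted off and set flat in the lane behind the old ones. I then pressed the row closed with about 16 N.

**Last checks:** both cameras show six flat rolls in the lane. Measured centre spacing is 42–44 mm, the front roll's centre is about 22–24 mm behind the stop, and nothing changed over a further second. The bowl, phone, pots, spray bottle, bur block, and black and blue look-alikes match the first picture; I did not run that comparison on the brown look-alike.

**Disagreements:** the two cameras place the row up to about 4 mm apart. Some measured spacings fall 1–2 mm under the 44 mm roll size, which fits measurement error and slightly staggered rolls. The network sometimes reported other objects as old rolls, so I relied on the pictures there.

I saw no knocked roll and no slackened grip.

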